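# Take the mounted vertebra off its barbed hook and stand it in the viewing block

## Robot

A 6-joint arm with a two-finger parallel gripper is mounted at the origin on the work surface. World frame = base frame: x ahead of the robot, y to its left, z up, the work surface at z = 0. Lengths are in mm, angles in rad, forces in N, time in s.
With the tool pointing down it reaches from about 325 to 775 mm from the base axis. Payload 9.3 kg.
Tool frame: the origin (TCP) lies between the finger pads; the fingertips stand 14 mm ahead of it and the grasp point (between the pads) lies 5 mm behind it; x points along the fingers, y is the direction in which the jaws open and shut, and the axes are right-handed (so a half turn about x gives the same grasp; the last joint's range is limited). The gripper opens to 85 mm and grips with 20 to 120 N. Pads are 22 mm wide; open, the fingers measure 114 mm over their backs; the gripper's body (76 mm by 85 mm) begins 54 mm behind the grasp point. The pads swing forward as they close: fully open they stand 13 mm farther back than shut.
Start: joints at [-1.329, 0.259, 0.021, 1.334, 0, 1.418], TCP at [211.536, -507.69, 245.279] pointing down, gripper open.
Joint ranges: [-3.04, 3.04], [-0.91, 1.82], [-1.04, 1.36], [-1.92, 1.95], [-1.52, 1.45], [-3.14, 3.14]. Speed limits (rad/s): [2.22, 2.22, 2.79, 3.14, 3.14, 3.14].

## Interface

Orientations are given as a unit quaternion [w, x, y, z].
In Python, from bench import readout, imaging, ticket gives the robot as it stands.
- The arm moves only by the shell command python3 -m creep 'ROWS' [FORCE]. ROWS is JSON, a list of rows, each a list of 7 numbers: the turn, a rotation vector about the world's x, y, z in rad, then the shift along the world's x, y, z in m, then the finger opening in m, from 0 to 0.0854. In form: [[rx, ry, rz, dx, dy, dz, fingers], ...]. A call has 1 to 10 rows; each row is the pose to reach, as a shift and turn from the pose commanded when the call began; what a row does not reach only later rows make up. A row lasts 1/8 s, in which the tool goes at most 62.5 mm and 10.7 degrees, less where a joint would pass 70% of its speed; a pose out of reach is approached as far as the arm can. A call with a gripper value outside its range is refused whole. The fingers move at their own pace and stop on an object; FORCE is the grip in N (left out, the last holds). Time passes only in rows, so rows that repeat a pose let the fingers close. It gives the time, the measured TCP pose, the force and the opening at its end, in the units of the state.
- readout.state(): the state, without advancing time (a new reading comes with each control period).
- imaging.grab_frame(name): name is "scene" or "side" or "wrist"; returns a dict with "color" (384x512x3 uint8, blue, green, red), "z_map" (384x512 float32, mm along the optical axis (not along the pixel's ray), 0 where there is no reading), "vertical_fov" (degrees; the focal length in pixels is half the picture's height over the tangent of half this angle, whatever the lens; pixels are square), "cx", "cy" (the principal point, pixels), "view" (4x4, takes a point from world to camera coordinates); the wrist camera has in their place "hand_eye" (4x4, takes a point from camera to tool coordinates, whose origin is the TCP and whose axes are the tool frame's). Camera axes: x right, y down, z forward; pixel columns grow to the right and rows downward; lengths in mm; the calibration is good to about 2 mm. A picture is of the moment at which its call begins: read the wrist's pose just before it.
- ticket.sign_off(): hands the job in, once; it reports no verdict.
The state is a dict: "time_s": time; "qpos": joint angles; "dq": joint speeds; "joint_torque": joint torques, N m; "tool_pos": TCP position; "eef_rot": TCP orientation; "force": force on the tool from outside, world axes, zero at the start; "wrist_torque": the same for the moment, N m; "gripper_width": opening from 0.0 (shut) to 1.0 (fully open).
Only numpy, scipy, OpenCV 4.12 (cv2) and the standard library are available. Lean on these libraries where they do the work, as an engineer would, in place of code of your own. Each camera call takes 0.05 s, during which the arm holds its last target.

## Task

Take the mounted vertebra down from the barbed wire hook of its stand by its wooden grip: raise it, tip its foot out towards the hook's end and ease it over the barb, without straining the hook. Then stand it upright, gently, with its foot fully home in the slot of the dark viewing block, and let go; leave the other things on the table alone.

Things in the scene. Friction and masses are not known exactly. Their poses are not given: they have to be found in the camera images.
- mount: Specimen mount, 110 to 210 g: upright white board 5 mm thick (x), 56 mm wide (y) up to z = 88 mm, 30 mm wide above, 163 mm tall in all. Origin: middle of the foot's lower edge; z up the board, x out of its front. A vertebra on the front sticks out 25 mm in +x at z 46 to 85 mm, 42 mm wide. It starts hanging upright at rest from the hook wire, front facing the way the hook points.
- mount_window (a point): On the mount: the middle of the upper edge of its window, z = 120 mm in the mount's frame (same axes). The window is open right through along x, 18 mm wide (y), 22 mm tall (mount z 98 to 120 mm). The bar above it is 9 mm tall, 5 mm thick; its underside rests on the hook wire at the start, the board hanging about 2 degrees off the vertical, foot back.
- mount_grip (a point): On the mount: centre of its wooden grip block, 14 mm (x) by 30 mm (y) by 34 mm tall, mount z 129 to 163 mm (this point at 146). Pinch it across y, from above; beside it and down to mount z = 88 mm nothing is wider than the 30 mm block.
- stand: Hook stand, fixed. Origin on the table under the base; x is the way the hook points, z up. Base plate x -80 to +70 mm, 84 mm wide, 12 mm high. The post at x = -45 mm rises to a clamp (top at z 165 mm). The hook is a bent 5 mm wire in the plane y = 0. The post is springy: the hook's end gives about 1 mm for 6 N along x. More than 10 N strains it.
- clamp (a point): On the stand: centre of the 18 mm clamp, at x = -45, z = 155.5 mm in its frame. The wire's level arm (centreline at this height) runs in +x from here through the window to the lip's foot; its tail sticks out behind, up to 50 mm. Lip and wire stand 29 mm tall, so an upright mount never comes off; tipped 40 to 45 degrees, foot out to +x, the window clears lip and barb by 2 mm.
- hook_zone (a point): On the stand: x = 35, z = 155.5 mm, the MIDDLE of the range where the lip's foot may be. The real lip is up to 18 mm nearer or further along x, no pose tells: slide the mount out along the arm, raised 6 mm, till it touches. Lip: rises 24 mm, its top 4 mm further out than its foot; from its top a barb goes 6 mm back and 6 mm down (centrelines).
- block: The viewing block, fixed, dark wood, 70 mm (x) by 90 mm (y), 35 mm high. Origin: centre of its underside, z up. In its top is a slot 8.5 mm wide (x), 60 mm long (y) and 25 mm deep (floor at z = 10 mm), centred, with slightly bevelled edges; the mount's foot goes in with its width along the slot, either way round.
- magnifier: Bystander, loose: hand magnifier lying flat, square lens 66 mm, black handle 90 mm. Origin: where lens and handle meet.
- specimen_box: Bystander, loose: small grey open box 75 x 55 x 22 mm. Origin: centre of its underside.
- jar: Bystander, loose: small amber jar, 48 mm across, 65 mm tall. Origin: centre of its underside.
- dish: Bystander, loose: white plate 150 mm across, 18 mm high. Origin: centre of its underside.
- long_bone: Bystander, loose: bone 120 mm long, 22 mm high, lying. Origin: under its middle.
- brush_block: Bystander, loose: wooden brush 60 x 35 x 34 mm. Origin: centre of its underside.

How it is judged (in metres and radians):
On the way:
1. The mount is off the hook, clear of the stand (distance between mount_window and hook_zone above 0.09 m and contact force between mount and stand below 0.1 N), for 0.1 s.
At the end, for the whole second after the job is handed in: The mount stands in the viewing block's slot with its foot home (within 3 mm of the slot's floor, within 6 mm of its centre), upright within 0.2 rad, at rest and released, off the stand (horizontal distance between mount and block below 0.006 m and z of mount in the frame of block between 0.006 and 0.013 m and angle between mount's own z axis and vertical below 0.2 rad and linear speed of mount below 0.02 m/s and angular speed of mount below 0.15 rad/s and contact force between mount and stand below 0.1 N); the robot touches nothing.
It fails at once if The hook or stand is strained: more than 10 N from the mount, the fingers or the arm (contact force between any of mount, the fingers, the arm and stand above 10 N).
It fails at once if The mount is set down hard: more than 25 N on the viewing block (contact force between mount and block above 25 N).
It fails at once if The mount is dropped or knocked over (tipped by more than 1.3 rad) (angle between mount's own z axis and vertical above 1.3 rad).
It fails at once if A bystander is moved by more than 20 mm (distance of any of magnifier, specimen_box, jar, dish, long_bone, brush_block from where it was at the start of the episode above 0.02 m).
It also fails if it takes over 67 s, if anything falls off the work surface, if the arm or the gripper's body presses on something with over 40 N, if the wrist force passes 120 N, or if a joint passes its speed limit or range.

## Working session

There is one attempt and no reset: what is moved stays moved. The work goes in short steps, Python scripts to look and compute and a shell command to move; the robot and the scene stay as the last step left them, time stands still between calls to the robot, and variables do not carry over. Pictures are saved under pics/ and viewed, and the job is handed in when it is done.

```bash
ls; mkdir -p pics; python3 - <<'E'
from bench import readout, imaging
import cv2,numpy as np
print(readout.state())
for n in ["scene","side","wrist"]:
    f=imaging.grab_frame(n); cv2.imwrite(f"pics/{n}0.png",f["color"]); np.savez(f"pics/{n}0.npz",**{k:v for k,v in f.items()})
    print(n,f["vertical_fov"],f["cx"],f["cy"],f.get("view",f.get("hand_eye")))
E
```

```text
pics
{'time_s': 0.0, 'qpos': array([-1.32859148e+00,  2.59199834e-01,  2.07405554e-02,  1.33368872e+00,
        1.18841535e-05,  1.41818712e+00]), 'dq': array([-1.24299740e-03, -1.39603693e-03, -7.62105397e-05, -1.38377161e-03,
        1.47660659e-03,  6.63373225e-05]), 'joint_torque': array([-2.22523420e-03, -5.55640233e+01,  3.44527566e+01,  1.35829422e-02,
       -3.05683916e-04,  2.10321787e-05]), 'tool_pos': array([ 211.47975172, -507.42896926,  244.65365374]), 'eef_rot': array([-0.13820537, -0.69335629, -0.13916057,  0.6933907 ]), 'force': array([0.41464152, 0.68945571, 0.92429607]), 'wrist_torque': array([-0.02587995,  0.00328636,  0.01978649]), 'gripper_width': 0.9993983520098694}
scene 53.61170744451865 251.5095734576415 189.56163191391585 [[-1.65781273e-02  9.99736499e-01  1.58775906e-02  2.21644868e+01]
 [ 6.83266883e-01  2.29209316e-02 -7.29808877e-01 -3.06674581e+02]
 [-7.29980501e-01 -1.25023264e-03 -6.83466828e-01  1.54211429e+03]
 [ 0.00000000e+00  0.00000000e+00  0.00000000e+00  1.00000000e+00]]
side 52.63083841006527 252.57088802580967 189.1353180633469 [[-9.99753295e-01  8.92764144e-04 -2.21934931e-02  5.65605152e+02]
 [ 1.94389740e-02  5.18577554e-01 -8.54809597e-01  1.10992270e+02]
 [ 1.07459040e-02 -8.55030130e-01 -5.18466973e-01  1.11278050e+03]
 [ 0.00000000e+00  0.00000000e+00  0.00000000e+00  1.00000000e+00]]
wrist 65.50221559235725 260.25374577766456 194.66773320650603 [[-3.63225616e-04 -3.09003819e-01  9.51060728e-01 -1.28522909e+02]
 [ 9.99999827e-01 -5.51875958e-04  2.02609327e-04  4.80698286e-01]
 [ 4.62260494e-04  9.51060637e-01  3.09003966e-01 -7.94882517e+01]
 [ 0.00000000e+00  0.00000000e+00  0.00000000e+00  1.00000000e+00]]
```

View pics/scene0.png

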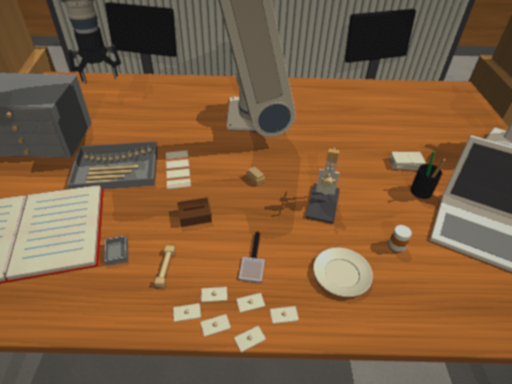

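View pics/side0.png

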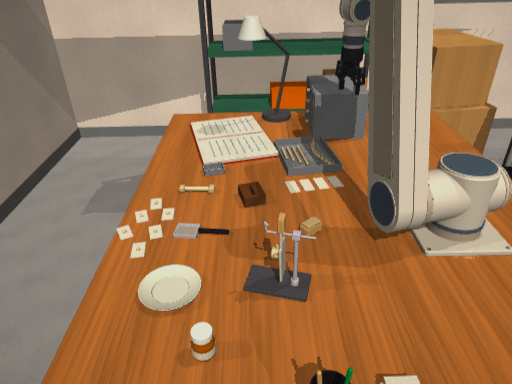

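View pics/wrist0.png

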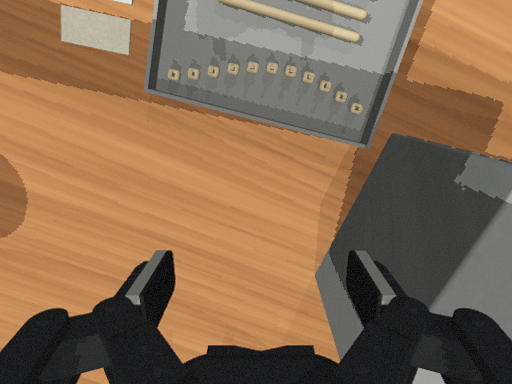

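The scene view shows the stand at about (322,203), the mount at about (327,178) and the block at about (195,212). In the side view the hook is on the left at (267,224), pointing roughly +x, and the block is at (251,194). Next I'll work out 3D positions.

```bash
cat > h.py <<'E'
import numpy as np,cv2
def load(n): return dict(np.load(f"pics/{n}.npz"))
def cloud(f,T=None):
    d=f["z_map"].astype(float);H,W=d.shape
    fl=H/2/np.tan(np.radians(float(f["vertical_fov"])/2))
    v,u=np.mgrid[:H,:W]
    p=np.stack([(u-f["cx"])/fl*d,(v-f["cy"])/fl*d,d],-1)
    if T is None: T=np.linalg.inv(f["view"])
    w=p@T[:3,:3].T+T[:3,3]; w[d==0]=np.nan
    return w
def proj(f,P):
    fl=384/2/np.tan(np.radians(float(f["vertical_fov"])/2))
    c=f["view"][:3,:3]@P+f["view"][:3,3]
    return c[0]/c[2]*fl+f["cx"],c[1]/c[2]*fl+f["cy"]
def crop(n,u0,v0,u1,v1,s,o):
    im=cv2.imread(f"pics/{n}.png")[v0:v1,u0:u1]; cv2.imwrite(f"pics/{o}.png",cv2.resize(im,None,fx=s,fy=s,interpolation=cv2.INTER_NEAREST))
E
python3 - <<'E'
from h import *
crop("scene0",270,130,370,240,5,"sc_st")
crop("side0",230,180,340,310,4,"sd_st")
for n,r in [("scene0",(170,190,220,235)),("side0",(230,175,275,215))]:
    f=load(n);w=cloud(f);u0,v0,u1,v1=r
    q=w[v0:v1,u0:u1].reshape(-1,3)
    t=q[(q[:,2]>28)&(q[:,2]<42)]; 
    print(n,"block top",len(t),np.nanmedian(t,0),t.min(0),t.max(0)); print(cv2.minAreaRect(t[:,:2].astype(np.float32)))
for n,r in [("scene0",(290,140,350,230)),("side0",(235,205,325,305))]:
    f=load(n);w=cloud(f);u0,v0,u1,v1=r
    q=w[v0:v1,u0:u1].reshape(-1,3)
    q=q[~np.isnan(q[:,0])]
    t=q[(q[:,2]>7)&(q[:,2]<17)]
    print(n,"base",len(t),t.min(0),t.max(0),cv2.minAreaRect(t[:,:2].astype(np.float32)))
    for a,b in [(30,90),(90,140),(140,152),(152,160),(160,168),(168,180),(180,205)]:
        t=q[(q[:,2]>a)&(q[:,2]<b)]
        if len(t):print(a,b,len(t),t.min(0).round(),t.max(0).round(),np.median(t,0).round())
E
```

```text
scene0 block top 581 [ 573.66762625 -181.17453219   35.76696441] [ 522.39429455 -233.62215129   28.00921613] [ 615.232087   -131.9304008    40.25369795]
((569.708984375, -181.7449188232422), (74.77619171142578, 89.74209594726562), 15.365028381347656)
side0 block top 328 [ 569.88605586 -173.49769539   32.02131534] [ 525.44615597 -231.60869057   28.11972774] [ 613.1413744  -123.7541402    36.04870725]
((570.1312866210938, -179.95758056640625), (70.79761505126953, 98.0301513671875), 15.916519165039062)
scene0 base 821 [423.81645298 147.84486571   7.00595752] [589.93502195 263.95171625  16.80356049] ((506.9821472167969, 204.34432983398438), (83.87335968017578, 153.19497680664062), 75.23709106445312)
30 90 194 [489. 180.  35.] [522. 234.  89.] [497. 206.  59.]
90 140 281 [466. 179.  90.] [525. 235. 140.] [503. 204. 111.]
140 152 13 [497. 193. 141.] [506. 220. 152.] [499. 198. 147.]
152 160 21 [430. 194. 153.] [534. 225. 160.] [499. 207. 158.]
160 168 21 [498. 192. 160.] [538. 220. 168.] [504. 205. 163.]
168 180 38 [499. 193. 169.] [537. 220. 180.] [507. 203. 175.]
180 205 104 [493. 192. 180.] [539. 220. 203.] [505. 205. 195.]
side0 base 1503 [ 369.1052316  -127.63890354    7.00400268] [589.35433188 267.99426175  16.95941062] ((516.7676391601562, 69.64315795898438), (346.09375, 245.69908142089844), 74.43904876708984)
30 90 300 [373. -23.  30.] [522. 239.  90.] [469. 217.  51.]
90 140 288 [462. 184.  90.] [522. 238. 140.] [500. 220. 109.]
140 152 47 [442. 200. 140.] [533. 227. 152.] [474. 223. 148.]
152 160 109 [427. 199. 152.] [535. 231. 160.] [474. 223. 155.]
160 168 58 [458. 200. 160.] [535. 226. 168.] [471. 221. 162.]
168 180 53 [491. 198. 168.] [537. 225. 179.] [503. 219. 175.]
180 205 109 [491. 195. 181.] [510. 226. 200.] [500. 217. 197.]
```

View pics/sc_st.png

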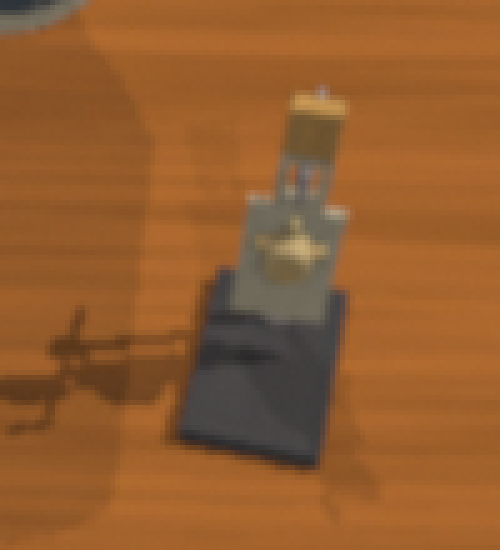

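View pics/sd_st.png

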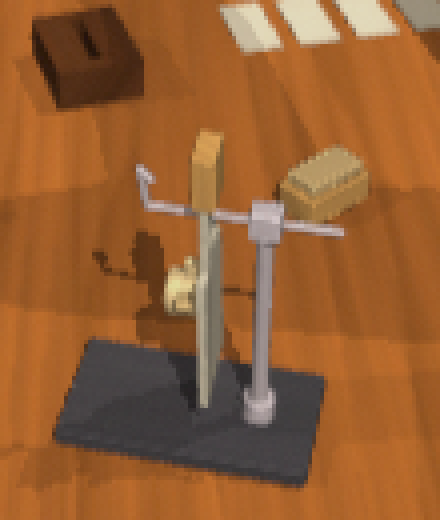

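The scene crop shows the mount's front facing the camera, with the grip at crop (317,125). The side crop shows the wire with its lip at (147,190) and the barb pointing back, the clamp at (266,222), and the board hanging at about (208,215). Next: a precise fit of poses in the stand's frame, and a path search in the hook plane.

```bash
python3 - <<'E'
from h import *
from scipy.spatial.transform import Rotation as R
q=np.array([-0.138,-0.6934,-0.1392,0.6934]);print(R.from_quat(q[[1,2,3,0]]).as_matrix().round(3))
f=load("side0");w=cloud(f)[205:305,235:325].reshape(-1,3)
t=w[(w[:,2]>8)&(w[:,2]<16)&(w[:,1]>140)&(w[:,0]>415)];print(cv2.minAreaRect(t[:,:2].astype(np.float32)))
# stand frame estimate
for yaw,c in [(-14.8,(507,204.3))]:
    a=np.radians(yaw);X=np.array([np.cos(a),np.sin(a),0]);Y=np.array([-np.sin(a),np.cos(a),0])
    O=np.array([c[0],c[1],0])+5*X; print("O",O)
    for n,r in [("side0",(235,205,325,305)),("scene0",(290,140,350,230))]:
        f=load(n);W=cloud(f);u0,v0,u1,v1=r;q=W[v0:v1,u0:u1].reshape(-1,3);q=q[np.isfinite(q[:,0])]
        s=np.c_[(q-O)@X,(q-O)@Y,q[:,2]]
        g=s[(s[:,2]>175)&(abs(s[:,0]+12)<20)]
        print(n,"grip",g.min(0).round(1),g.max(0).round(1),np.median(g,0).round(1))
        b=s[(s[:,2]>45)&(s[:,2]<120)&(s[:,0]>-30)&(s[:,0]<20)]
        print(" board",b.min(0).round(1),b.max(0).round(1),np.median(b,0).round(1))
        c=s[(abs(s[:,0]+45)<11)&(s[:,2]>145)&(s[:,2]<170)];print(" clamp",len(c),c.min(0).round(1),c.max(0).round(1),np.median(c,0).round(1))
        l=s[(s[:,0]>12)&(s[:,2]>130)];print(" lip",len(l),l.round(0)[:40].tolist())
    f=load("side0")
    for n,P in [("clampC",(-45,0,155.5)),("base--",(-80,-42,12)),("+-",(70,-42,12)),("++",(70,42,12)),("-+",(-80,42,12))]:
        p=O+P[0]*X+P[1]*Y+np.array([0,0,P[2]])
        print(n,[np.round(proj(load(k),p),1) for k in("side0","scene0")])
    # ray-plane for lip pts in side view
    fl=192/np.tan(np.radians(float(f["vertical_fov"])/2));V=np.linalg.inv(f["view"])
    for nm,(u,v) in dict(lipfoot=(230+148/4,180+206/4),liptop=(230+142/4,180+171/4),clamp=(230+266/4,180+222/4)).items():
        d=V[:3,:3]@np.array([(u-f["cx"])/fl,(v-f["cy"])/fl,1]);o=V[:3,3]
        k=-((o-O)@Y)/(d@Y);p=o+k*d;print(nm,((p-O)@X).round(1),p[2].round(1))
E
```

```text
[[-0.     0.384 -0.923]
 [ 0.002 -0.923 -0.384]
 [-1.    -0.002 -0.   ]]
((505.4286804199219, 207.8761444091797), (85.3482666015625, 149.4075927734375), 74.81744384765625)
O [511.83411694 203.02277121   0.        ]
side0 grip [-21.1 -12.  175. ] [ -6.3  19.6 200. ] [-14.3  13.1 194.2]
 board [-21.4 -27.4  45.7] [  8.1  32.2 119.3] [-17.6  13.9  97.4]
 clamp 85 [-56.   -7.9 145.8] [-35.9  12.8 163.8] [-47.7   8.8 159.5]
 lip 32 [[25.0, 3.0, 179.0], [23.0, 3.0, 179.0], [25.0, 2.0, 175.0], [23.0, 4.0, 177.0], [20.0, 4.0, 177.0], [24.0, 6.0, 175.0], [22.0, 6.0, 175.0], [20.0, 5.0, 175.0], [19.0, 1.0, 173.0], [25.0, 4.0, 171.0], [22.0, 5.0, 172.0], [20.0, 6.0, 173.0], [18.0, 4.0, 172.0], [16.0, 1.0, 170.0], [23.0, 4.0, 168.0], [20.0, 4.0, 169.0], [22.0, 5.0, 166.0], [21.0, 2.0, 165.0], [23.0, 4.0, 163.0], [20.0, 4.0, 163.0], [22.0, 5.0, 161.0], [20.0, 5.0, 162.0], [23.0, 3.0, 157.0], [21.0, 3.0, 157.0], [19.0, 1.0, 156.0], [18.0, 2.0, 154.0], [16.0, 3.0, 155.0], [14.0, 2.0, 155.0], [21.0, 3.0, 152.0], [18.0, 3.0, 152.0], [16.0, 2.0, 152.0], [13.0, 4.0, 154.0]]
scene0 grip [-18.8 -14.3 175.2] [ -1.4  15.3 203. ] [-6.800e+00  1.000e-01  1.934e+02]
 board [-20.1 -27.5  45.4] [ 12.8  28.4 119.5] [-13.3   0.6  93.8]Traceback (most recent call last):
  File "<stdin>", line 17, in <module>
    return umr_minimum(a, axis, None, out, keepdims, initial, where)
ValueError: zero-size array to reduction operation minimum which has no identity
```

```bash
cat > plan.py <<'E'
import numpy as np
# board config (x,z,th): mount pt (mx,mz): world = (x,z)+R(th)*(mx,mz-109) about window centre; foot to +x for th>0; lip foot at x=0,z=0 (wire centreline)
def wirepts():
    def seg(a,b,n): return np.linspace(a,b,n)
    return np.vstack([seg((-120,0),(0,0),121),seg((0,0),(4,24),25),seg((4,24),(-2,18),9)])
Wp=wirepts()
boxes=[(-2.5,2.5,0,98),(-2.5,2.5,120,129),(-7,7,129,163),(2.5,25,46,85)]
def clr(x,z,th):
    c,s=np.cos(th),np.sin(th)
    d=Wp-np.array([x,z])
    # up vec = (-s,c), front vec=(c,s)
    mx=d[:,0]*c+d[:,1]*s; mz=-d[:,0]*s+d[:,1]*c+109
    m=1e9
    for a,b,e,f in boxes:
        dx=np.maximum(np.maximum(a-mx,mx-b),0);dz=np.maximum(np.maximum(e-mz,mz-f),0)
        m=min(m,np.hypot(dx,dz).min())
    return m-2.5
if __name__=="__main__":
    import heapq
    xs=np.arange(-30,31,1.0);zs=np.arange(-14,60,1.0);ths=np.radians(np.arange(-4,57,2.0))
    C=np.array([[[clr(x,z,t) for t in ths] for z in zs] for x in xs])
    np.savez("C.npz",C=C,xs=xs,zs=zs,ths=ths)
    # start: x=-25, bar underside raised 6 above wire: underside z=2.5+6 -> window centre z = 8.5-11=-2.5
    st=(5,int(np.argmin(abs(zs+2.5))),3)
    best={st:C[st]};pq=[(-C[st],0,st)];prev={};cost={}
    # Dijkstra bottleneck w/ length penalty: cost=sum 1/(clr)^3
    dist={st:0};pq=[(0,st)]
    while pq:
        d,u=heapq.heappop(pq)
        if d>dist[u]:continue
        if u[0]>=len(xs)-3: break
        for i in(-1,0,1):
            for j in(-1,0,1):
                for k in(-1,0,1):
                    v=(u[0]+i,u[1]+j,u[2]+k)
                    if v==u or min(v)<0 or v[0]>=len(xs) or v[1]>=len(zs) or v[2]>=len(ths):continue
                    if C[v]<0.4:continue
                    nd=d+(abs(i)+abs(j)+abs(k)*.7)*(1+(3/min(C[v],4))**4)
                    if nd<dist.get(v,1e18): dist[v]=nd;prev[v]=u;heapq.heappush(pq,(nd,v))
    p=[u]
    while p[-1]!=st:p.append(prev[p[-1]])
    for v in p[::-1]:print(xs[v[0]],zs[v[1]],round(np.degrees(ths[v[2]])),C[v].round(2))
E
python3 plan.py
```

```text
-25.0 -3.0 2 5.41
-24.0 -3.0 2 5.41
-23.0 -3.0 2 5.41
-22.0 -3.0 2 5.41
-21.0 -3.0 2 5.41
-20.0 -3.0 2 5.41
-19.0 -3.0 2 5.41
-18.0 -3.0 2 5.41
-17.0 -3.0 2 5.41
-16.0 -2.0 2 5.21
-15.0 -1.0 4 5.05
-15.0 -1.0 6 5.79
-15.0 -1.0 8 6.53
-15.0 -1.0 10 6.91
-15.0 -1.0 12 6.74
-15.0 -1.0 14 6.57
-15.0 -1.0 16 6.4
-15.0 -1.0 18 6.19
-15.0 -1.0 20 5.98
-14.0 -1.0 22 5.77
-13.0 -1.0 24 5.54
-12.0 -1.0 26 5.29
-11.0 -1.0 28 5.05
-10.0 -1.0 30 4.78
-9.0 -1.0 32 4.5
-8.0 -1.0 34 4.23
-7.0 0.0 36 4.95
-6.0 0.0 38 4.63
-5.0 1.0 40 4.55
-4.0 2.0 42 4.34
-3.0 3.0 44 4.26
-2.0 4.0 46 4.28
-1.0 5.0 48 4.18
-1.0 6.0 50 4.04
-1.0 7.0 50 3.65
-1.0 8.0 50 3.4
-1.0 9.0 50 3.24
-1.0 10.0 50 3.07
-1.0 11.0 50 2.91
0.0 12.0 50 3.17
0.0 13.0 50 3.57
0.0 14.0 50 3.4
1.0 15.0 50 4.23
1.0 16.0 50 4.06
2.0 17.0 50 4.79
3.0 18.0 50 4.71
4.0 19.0 50 4.72
5.0 20.0 50 4.71
6.0 21.0 50 4.71
7.0 22.0 50 4.72
8.0 23.0 50 4.71
9.0 23.0 50 4.01
10.0 24.0 50 4.05
11.0 25.0 50 4.36
12.0 25.0 50 3.98
13.0 25.0 50 3.74
14.0 25.0 50 3.66
15.0 25.0 50 3.73
16.0 25.0 50 3.96
17.0 25.0 50 4.33
18.0 25.0 50 4.82
19.0 25.0 50 5.41
20.0 25.0 50 6.05
21.0 25.0 50 6.45
22.0 25.0 50 6.19
23.0 25.0 50 6.03
24.0 25.0 50 6.0
25.0 25.0 50 6.07
26.0 25.0 50 6.27
27.0 25.0 50 6.57
28.0 25.0 50 6.97
```

The path search finds a route with at least 2.9 mm of clearance at a 50° tip. Now I'll move above the mount with the camera on the robot's side.

```bash
python3 -m creep '[[0,0,0.17,0.02,0.05,0.02,0.0854],[0,0,0.34,0.04,0.1,0.04,0.0854],[0,0,0.51,0.06,0.15,0.06,0.0854],[0,0,0.68,0.08,0.2,0.065,0.0854],[0,0,0.85,0.1,0.25,0.065,0.0854],[0,0,1.02,0.12,0.3,0.065,0.0854],[0,0,1.19,0.14,0.35,0.065,0.0854],[0,0,1.36,0.16,0.4,0.065,0.0854]]'; python3 -m creep '[[0,0,0.17,0.02,0.05,0,0.0854],[0,0,0.34,0.04,0.1,0,0.0854],[0,0,0.51,0.06,0.15,0,0.0854],[0,0,0.68,0.08,0.2,0,0.0854],[0,0,0.85,0.1,0.25,0,0.0854],[0,0,1.02,0.115,0.29,0,0.0854],[0,0,1.129,0.128,0.315,0,0.0854],[0,0,1.129,0.128,0.315,0,0.0854]]'
python3 - <<'E'
from bench import readout, imaging
import cv2,numpy as np
s=readout.state();f=imaging.grab_frame("wrist");cv2.imwrite("pics/wrist1.png",f["color"]);np.savez("pics/wrist1.npz",tp=s["tool_pos"],tr=s["eef_rot"],**f)
print(s["time_s"],s["tool_pos"],s["eef_rot"],s["qpos"])
E
```

```text
time_s: 1.15
tool_pos: [371.8, -106.0, 310.3]
eef_rot: [0.545, 0.451, 0.545, -0.45]
force: [1.0, -0.4, 0.1]
gripper_width: 0.999
time_s: 2.15
tool_pos: [499.8, 208.8, 309.3]
eef_rot: [0.701, 0.09, 0.702, -0.09]
force: [-0.3, -0.1, -0.8]
gripper_width: 0.999
2.15 [499.84614851 208.76749648 309.26401063] [ 0.70084923  0.08976537  0.7018776  -0.09011312] [2.40655701e-01 2.35509801e-01 1.51067561e-01 1.48788796e+00
 6.46329403e-05 4.95733293e-01]
```

View pics/wrist1.png

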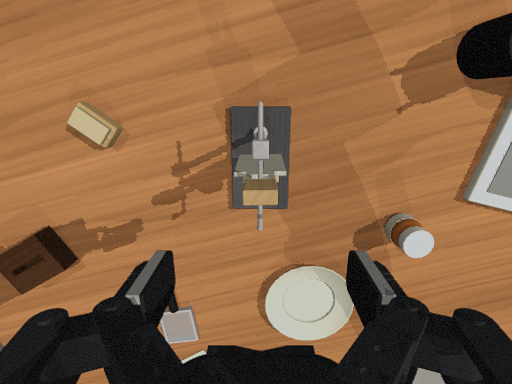

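The wrist view, with image down along the hook, shows the tail at (261,105), the clamp at (261,148), the grip at (261,192) and the lip end at (261,228). The stand's axis is vertical in the image, so the yaw is right. Now to measure.

```bash
cat >> h.py <<'E'
from scipy.spatial.transform import Rotation as R
def wT(f):
    T=np.eye(4);q=f["tr"];T[:3,:3]=R.from_quat([q[1],q[2],q[3],q[0]]).as_matrix();T[:3,3]=f["tp"];return T@f["hand_eye"]
E
python3 - <<'E'
from h import *
f=load("wrist1");w=cloud(f,wT(f))
q=w[90:240,220:300].reshape(-1,3)
def rect(lo,hi,sel=None):
    t=q[(q[:,2]>lo)&(q[:,2]<hi)]
    r=cv2.minAreaRect(t[:,:2].astype(np.float32));print(lo,hi,len(t),np.round(r[0],1),np.round(r[1],1),round(r[2],1),t[:,2].mean().round(1))
rect(8,17);rect(196,206);rect(160,170)
r=w[225:280,0:80].reshape(-1,3);q=r;rect(30,40)
a=np.radians(-14.8);X=np.array([np.cos(a),np.sin(a)]);Y=np.array([-X[1],X[0]])
for v,u in [(226,261),(222,261),(215,261),(148,261),(110,261),(192,261),(192,246),(192,276)]:
    p=w[v,u];d=p[:2]-[506.2,206.1];print(v,u,p.round(1),"stand",(d@X-5).round(1),(d@Y).round(1))
E
python3 - <<'E'
from h import *
crop("wrist1",200,80,320,250,3,"w1c");crop("wrist1",0,200,110,320,4,"w1b")
E
```

```text
8 17 3338 [506.1 206.4] [ 84.1 150.1] 75.1 11.8
196 206 594 [499.8 207.8] [29.6 14. ] 76.6 200.3
160 170 356 [494.1 205.1] [19.6 76.5] 70.2 164.3
30 40 1900 [ 569.4 -180. ] [69.8 92.7] 15.0 34.8
226 261 [534.5 200.  180.1] stand 24.0 1.3
222 261 [531.9 200.7 177. ] stand 21.2 1.3
215 261 [531.4 200.8 160.5] stand 20.7 1.3
148 261 [466.  217.9 164.4] stand -46.9 1.1
110 261 [433.8 226.2 156.7] stand -80.1 1.0
192 261 [495.7 210.1 201.4] stand -16.2 1.2
192 246 [492.8 197.9 200.3] stand -15.8 -11.4
192 276 [499.  222.1 200.8] stand -16.1 13.6
```

View pics/w1c.png

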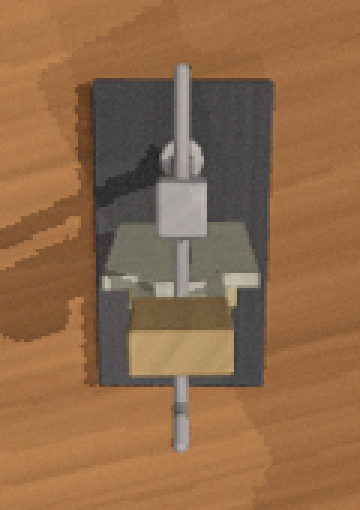

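View pics/w1b.png

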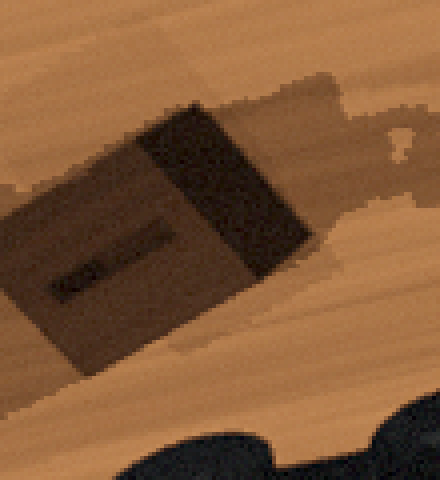

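Grip top is centred at (499.8, 207.8, 200), the lip's top is at stand x≈24 (so its foot is at about 20), and the block is at (569.4, -180) with yaw 15°. Descending to the grip.

```bash
python3 -m creep '[[0,0,0,0,-0.001,-0.04,0.06],[0,0,0,0,-0.001,-0.08,0.06],[0,0,0,0,-0.001,-0.105,0.06],[0,0,0,0,-0.001,-0.12,0.06],[0,0,0,0,-0.001,-0.129,0.06],[0,0,0,0,-0.001,-0.129,0.06]]' 80
python3 - <<'E'
from bench import readout, imaging
import cv2,numpy as np
f=imaging.grab_frame("side");cv2.imwrite("pics/side2.png",cv2.resize(f["color"][150:320,200:370],None,fx=3,fy=3))
s=readout.state();print(s["tool_pos"],s["force"],s["wrist_torque"],s["gripper_width"])
E
```

```text
time_s: 2.95
tool_pos: [499.6, 206.0, 181.4]
eef_rot: [0.701, 0.091, 0.701, -0.091]
force: [1.0, 0.5, 0.4]
gripper_width: 0.702
[499.80226528 206.20137727 181.90070232] [-0.02719307 -0.02831084 -0.17012323] [-0.01996152  0.0052453  -0.0062964 ] 0.7033064845656251
```

View pics/side2.png

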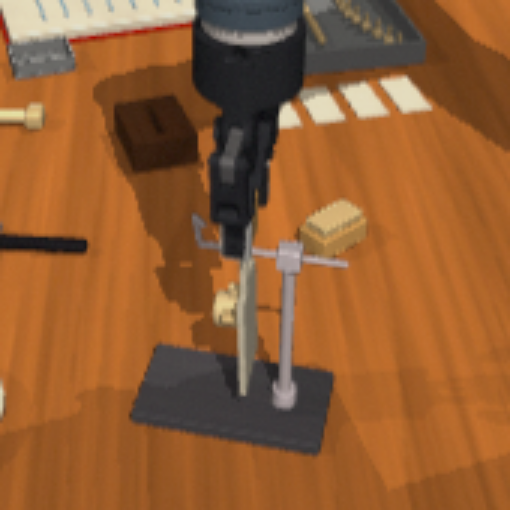

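The fingers straddle the grip block at (240,235). Now closing.

```bash
python3 -m creep '[[0,0,0,0,0.001,0,0.04],[0,0,0,0,0.001,0,0.025],[0,0,0,0,0.001,0,0.015],[0,0,0,0,0.001,0,0.015],[0,0,0,0,0.001,0,0.015],[0,0,0,0,0.001,0,0.015]]' 80; python3 - <<'E'
from bench import readout
for i in range(1):
    s=readout.state();print(s["time_s"],s["tool_pos"],s["eef_rot"],s["force"],s["wrist_torque"],s["gripper_width"])
E
```

```text
time_s: 3.75
tool_pos: [499.8, 207.2, 181.8]
eef_rot: [0.702, 0.091, 0.701, -0.091]
force: [-0.9, -0.1, 5.4]
gripper_width: 0.34
3.75 [499.8141928  207.23414935 181.78874635] [ 0.70159598  0.0909566   0.70087732 -0.09088986] [-0.92693496 -0.13350106  5.38562204] [-0.38826513  0.11073725  0.03094556] 0.33958616816609205
```

Gripped (about 29 mm opening). The closing pads are pushing the mount down onto the wire with about 5 N, so I'll ease up in small steps.

```bash
python3 -m creep '[[0,0,0,0,0,0.001,0.015],[0,0,0,0,0,0.002,0.015],[0,0,0,0,0,0.002,0.015]]'; python3 -m creep '[[0,0,0,0,0,0.002,0.015],[0,0,0,0,0,0.004,0.015],[0,0,0,0,0,0.004,0.015]]';python3 - <<'E'
from bench import readout,imaging
import cv2
s=readout.state();print(s["time_s"],s["tool_pos"],s["eef_rot"],s["force"],s["wrist_torque"],s["gripper_width"])
f=imaging.grab_frame("side");cv2.imwrite("pics/side3.png",cv2.resize(f["color"][170:320,200:350],None,fx=4,fy=4))
E
```

```text
time_s: 4.12
tool_pos: [499.4, 207.4, 183.0]
eef_rot: [0.701, 0.091, 0.701, -0.091]
force: [-0.2, 0.5, -1.7]
gripper_width: 0.339
time_s: 4.5
tool_pos: [499.6, 207.3, 187.5]
eef_rot: [0.701, 0.091, 0.701, -0.091]
force: [-0.6, -0.2, -1.6]
gripper_width: 0.337
4.5 [499.63441908 207.33462021 187.47336623] [ 0.70134942  0.09094374  0.70113058 -0.0908523 ] [-0.63813084 -0.19298111 -1.5970802 ] [-0.01417631  0.01041731  0.00438596] 0.337011035080149
```

View pics/side3.png

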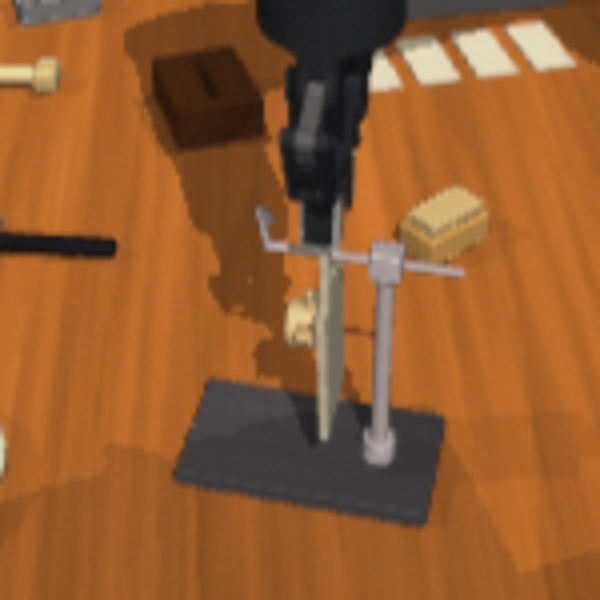

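Lifted clear; the wrist reads about −1.6 N, which matches the mount's weight. Sliding out along the arm now, expecting contact after about 20 mm.

```bash
python3 - <<'E'
from plan import *
for dz in (4.5,5.5,6.5):
  for td in (-2,0):
    for x in np.arange(-20,0,.1):
        if clr(x,2.5+dz-11,np.radians(td))<=0: print(dz,td,x.round(1));break
E
python3 -m creep '[[0,0,0,0.004,-0.001,0,0.015],[0,0,0,0.008,-0.002,0,0.015],[0,0,0,0.0116,-0.0031,0,0.015],[0,0,0,0.0145,-0.0038,0,0.015],[0,0,0,0.0145,-0.0038,0,0.015]]'; python3 -m creep '[[0,0,0,0.001,-0.0003,0,0.015],[0,0,0,0.001,-0.0003,0,0.015]]'; python3 -m creep '[[0,0,0,0.001,-0.0003,0,0.015],[0,0,0,0.001,-0.0003,0,0.015]]'
```

```text
4.5 -2 -12.2
4.5 0 -11.5
5.5 -2 -12.2
5.5 0 -11.5
6.5 -2 -12.2
6.5 0 -11.5
time_s: 5.18
tool_pos: [514.3, 203.4, 187.2]
eef_rot: [0.701, 0.091, 0.701, -0.091]
force: [-0.1, 0.4, -1.6]
gripper_width: 0.336
time_s: 5.42
tool_pos: [515.0, 203.2, 187.3]
eef_rot: [0.701, 0.091, 0.701, -0.091]
force: [0.2, -0.2, -1.0]
gripper_width: 0.336
time_s: 5.68
tool_pos: [516.1, 202.9, 187.3]
eef_rot: [0.701, 0.091, 0.701, -0.091]
force: [1.3, -0.0, -1.7]
gripper_width: 0.339
```

```bash
for i in 1 2; do python3 -m creep '[[0,0,0,0.001,-0.0003,0,0.015],[0,0,0,0.001,-0.0003,0,0.015]]'; done
```

```text
time_s: 5.92
tool_pos: [517.1, 202.6, 187.3]
eef_rot: [0.701, 0.091, 0.701, -0.091]
force: [-0.2, 0.3, -1.8]
gripper_width: 0.332
time_s: 6.18
tool_pos: [518.1, 202.3, 187.3]
eef_rot: [0.701, 0.091, 0.701, -0.091]
force: [-0.3, 0.4, -1.8]
gripper_width: 0.34
```

```bash
python3 -m creep '[[0,0,0,0.001,-0.0003,0,0.015],[0,0,0,0.001,-0.0003,0,0.015]]'; python3 -m creep '[[0,0,0,0.001,-0.0003,0,0.015],[0,0,0,0.001,-0.0003,0,0.015]]'
```

```text
time_s: 6.42
tool_pos: [519.1, 202.0, 187.3]
eef_rot: [0.701, 0.091, 0.701, -0.091]
force: [0.5, -0.1, -2.1]
gripper_width: 0.337
time_s: 6.68
tool_pos: [520.1, 201.7, 187.3]
eef_rot: [0.701, 0.091, 0.701, -0.091]
force: [0.4, 0.5, -2.2]
gripper_width: 0.331
```

```bash
python3 -m creep '[[0,0,0,0.001,-0.0003,0,0.015],[0,0,0,0.001,-0.0003,0,0.015]]'
```

```text
time_s: 6.92
tool_pos: [521.1, 201.4, 187.3]
eef_rot: [0.701, 0.091, 0.701, -0.091]
force: [0.2, 0.9, -2.0]
gripper_width: 0.333
```

```bash
python3 -m creep '[[0,0,0,0.001,-0.0003,0,0.015],[0,0,0,0.001,-0.0003,0,0.015]]'; python3 - <<'E'
from bench import readout,imaging
import cv2
s=readout.state();print(s["time_s"],s["tool_pos"],s["force"],s["wrist_torque"],s["gripper_width"])
f=imaging.grab_frame("side");cv2.imwrite("pics/side4.png",cv2.resize(f["color"][190:290,220:320],None,fx=6,fy=6))
E
```

```text
time_s: 7.18
tool_pos: [522.0, 201.1, 187.2]
eef_rot: [0.701, 0.091, 0.701, -0.091]
force: [-0.1, 0.2, -1.4]
gripper_width: 0.338
7.175 [522.02855048 201.09767598 187.24316407] [-0.07985749  0.18671453 -1.43564738] [0.04340076 0.10414399 0.01936149] 0.3377280833125725
```

View pics/side4.png

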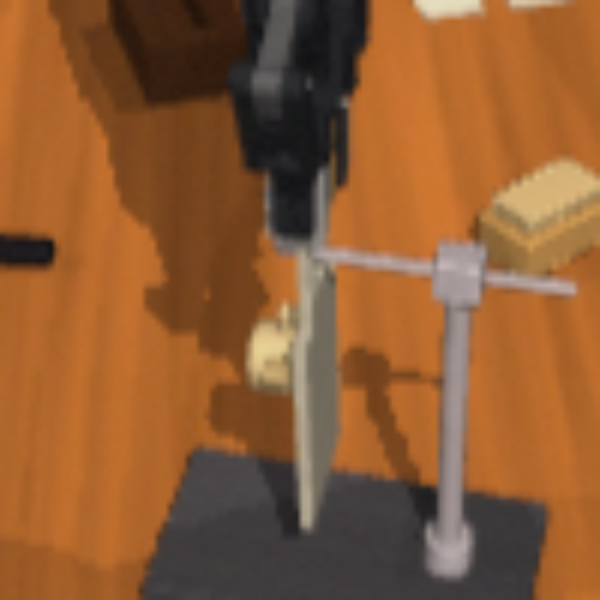

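The fingers hide the lip; the board at (310,400) hangs straight. No clear contact yet at 23 mm. Continuing in small steps while watching the moment too.

```bash
for i in 1; do python3 -m creep '[[0,0,0,0.001,-0.0003,0,0.015],[0,0,0,0.001,-0.0003,0,0.015]]'; python3 -c "
from bench import readout
s=readout.state();print(s['wrist_torque'])"; done
```

```text
time_s: 7.48
tool_pos: [522.8, 200.9, 187.2]
eef_rot: [0.701, 0.091, 0.702, -0.091]
force: [-2.0, 0.9, -3.0]
gripper_width: 0.339
[ 0.19573628  0.54240908 -0.03532921]
```

```bash
for i in 1; do python3 -m creep '[[0,0,0,0.001,-0.0003,0,0.015],[0,0,0,0.001,-0.0003,0,0.015]]'; python3 -c "
from bench import readout
s=readout.state();print(s['wrist_torque'])"; done
```

```text
time_s: 7.72
tool_pos: [523.5, 200.6, 187.0]
eef_rot: [0.701, 0.091, 0.702, -0.091]
force: [-4.9, 2.5, -2.4]
gripper_width: 0.334
[0.39211018 1.02972723 0.02716867]
```

Contact: about 5.4 N along the hook. Backing off 4 mm, then cross-checking the lip position from the earlier picture.

```bash
python3 -m creep '[[0,0,0,-0.002,0.0005,0,0.015],[0,0,0,-0.0049,0.0013,0,0.015],[0,0,0,-0.0049,0.0013,0,0.015]]'; python3 - <<'E'
from h import *
f=load("wrist1");T=wT(f);fl=192/np.tan(np.radians(float(f["vertical_fov"])/2))
a=np.radians(-14.8);X=np.array([np.cos(a),np.sin(a)]);O=np.array([510.9,205.1])
for v,z in [(229,180),(230,180),(230,182),(205,200),(180,200)]:
    d=T[:3,:3]@np.array([(261-f["cx"])/fl,(v-f["cy"])/fl,1]);o=T[:3,3];p=o+d*(z-o[2])/d[2];print(v,z,((p[:2]-O)@X).round(1))
w=cloud(f,T)
for v in range(176,234,2):
    p=w[v,261];print(v,((p[:2]-O)@X).round(1),p[2].round(1),end="; ")
E
```

```text
time_s: 8.1
tool_pos: [519.4, 201.8, 187.6]
eef_rot: [0.702, 0.091, 0.701, -0.091]
force: [0.0, 0.4, -1.9]
gripper_width: 0.337
229 180 27.3
230 180 28.3
230 182 27.4
205 200 -4.0
180 200 -25.9
176 -18.5 157.8; 178 -16.4 157.3; 180 -18.9 173.9; 182 -18.5 179.3; 184 -18.5 186.0; 186 -18.4 192.0; 188 -17.9 196.2; 190 -17.3 199.9; 192 -16.0 201.4; 194 -14.1 201.1; 196 -11.9 199.6; 198 -10.7 201.3; 200 -8.6 200.3; 202 -7.1 201.1; 204 -4.7 199.3; 206 12.6 157.0; 208 14.5 157.7; 210 16.8 157.4; 212 18.7 157.9; 214 20.5 158.8; 216 21.5 161.7; 218 18.3 174.7; 220 20.1 175.2; 222 21.4 177.0; 224 22.5 179.2; 226 24.2 180.1; 228 25.3 182.1; 230 27.7 181.4; 232 114.9 -0.8;
```

The picture puts the lip's foot at stand x≈22, and the touch gives about 22.5, so they agree. Next I'll compute the tip-out waypoints relative to this pose.

```bash
cat > way.py <<'E'
from plan import clr
import numpy as np
W=[(-15,-2.9,-2),(-15,-1.5,6),(-15,-1,13),(-15,-1,20),(-12.5,-1,25),(-10,-1,30),(-8,-.5,34),(-6,0,38),(-4,2,42),(-2,4,46),(-1,6,50),(-.9,8.5,50),(-.7,11,50),(0,13,50),(1,15,50),(2,17,50),(5,20,50),(8,22.6,50),(12,25,50),(16,25.2,50),(20,25.5,50),(32,28,50),(50,30,50),(75,35,50)]
X=np.array([.967,-.2554]);Y=np.array([.2554,.967])
def tcp(w):
    x,z,t=w;t=np.radians(t);return np.array([x+.4*np.cos(t)-34.8*np.sin(t),z+.4*np.sin(t)+34.8*np.cos(t)])
if __name__=="__main__":
    import sys
    b=W[0];p0=np.array([519.4,201.8,187.6])
    starts=[0,3,7,10,13,17,20,23];
    for i in range(1,len(W)):
        m=min(clr(*(np.array(W[i-1][:2])*(1-k)+np.array(W[i][:2])*k),np.radians(W[i-1][2]*(1-k)+W[i][2]*k)) for k in np.linspace(0,1,9))
        s=max(j for j in starts if j<i)
        d=tcp(W[i])-tcp(W[s]);a=-np.radians(W[i][2]-W[s][2])
        D=tcp(W[i])-tcp(W[0])
        print("*" if s==i-1 else " ",i,W[i],"clr",m.round(2),"row",np.round([a*Y[0],a*Y[1],0,d[0]*X[0]/1e3,d[0]*X[1]/1e3,d[1]/1e3],4).tolist(),"exp",(p0+[D[0]*X[0],D[0]*X[1],D[1]]).round(1))
E
python3 way.py
```

```text
* 1 (-15, -1.5, 6) clr 2.76 row [-0.0357, -0.135, 0.0, -0.0047, 0.0012, 0.0013] exp [514.7 203.  188.9]
  2 (-15, -1, 13) clr 5.71 row [-0.0669, -0.2532, 0.0, -0.0088, 0.0023, 0.0011] exp [510.6 204.1 188.7]
  3 (-15, -1, 20) clr 5.98 row [-0.0981, -0.3713, 0.0, -0.0127, 0.0034, -0.0] exp [506.7 205.2 187.6]
* 4 (-12.5, -1, 25) clr 5.42 row [-0.0223, -0.0844, 0.0, -0.0003, 0.0001, -0.0011] exp [506.4 205.2 186.4]
  5 (-10, -1, 30) clr 4.78 row [-0.0446, -0.1688, 0.0, -0.0005, 0.0001, -0.0025] exp [506.2 205.3 185.1]
  6 (-8, -0.5, 34) clr 4.72 row [-0.0624, -0.2363, 0.0, -0.0006, 0.0002, -0.0033] exp [506.1 205.3 184.3]
  7 (-6, 0, 38) clr 4.63 row [-0.0802, -0.3038, 0.0, -0.0006, 0.0001, -0.0042] exp [506.1 205.3 183.4]
* 8 (-4, 2, 42) clr 4.34 row [-0.0178, -0.0675, 0.0, 0.0001, -0.0, 0.0005] exp [506.2 205.3 183.9]
  9 (-2, 4, 46) clr 4.25 row [-0.0357, -0.135, 0.0, 0.0003, -0.0001, 0.0008] exp [506.5 205.2 184.2]
  10 (-1, 6, 50) clr 4.0 row [-0.0535, -0.2025, 0.0, -0.0003, 0.0001, 0.001] exp [505.8 205.4 184.4]
* 11 (-0.9, 8.5, 50) clr 3.24 row [-0.0, -0.0, 0.0, 0.0001, -0.0, 0.
[... 498 characters left out ...]
203.8 198.4]
  17 (8, 22.6, 50) clr 4.44 row [-0.0, -0.0, 0.0, 0.0077, -0.002, 0.0096] exp [514.6 203.1 201. ]
* 18 (12, 25, 50) clr 3.83 row [-0.0, -0.0, 0.0, 0.0039, -0.001, 0.0024] exp [518.4 202.1 203.4]
  19 (16, 25.2, 50) clr 3.75 row [-0.0, -0.0, 0.0, 0.0077, -0.002, 0.0026] exp [522.3 201.  203.6]
  20 (20, 25.5, 50) clr 4.15 row [-0.0, -0.0, 0.0, 0.0116, -0.0031, 0.0029] exp [526.2 200.  203.9]
* 21 (32, 28, 50) clr 6.43 row [-0.0, -0.0, 0.0, 0.0116, -0.0031, 0.0025] exp [537.8 197.  206.4]
  22 (50, 30, 50) clr 11.61 row [-0.0, -0.0, 0.0, 0.029, -0.0077, 0.0045] exp [555.2 192.4 208.4]
  23 (75, 35, 50) clr 24.66 row [-0.0, -0.0, 0.0, 0.0532, -0.014, 0.0095] exp [579.3 186.  213.4]
```

```bash
python3 -m creep '[[-0.018,-0.068,0,-0.0023,0.0006,0.001,0.015],[-0.0357,-0.135,0,-0.0047,0.0012,0.0013,0.015],[-0.051,-0.194,0,-0.0068,0.0018,0.0012,0.015],[-0.067,-0.253,0,-0.0088,0.0023,0.0011,0.015],[-0.083,-0.312,0,-0.0108,0.0029,0.0006,0.015],[-0.098,-0.371,0,-0.0127,0.0034,0,0.015],[-0.098,-0.371,0,-0.0127,0.0034,0,0.015],[-0.098,-0.371,0,-0.0127,0.0034,0,0.015]]'; python3 -c "
from bench import readout
s=readout.state();print(s['wrist_torque'],s['qpos'].round(2))"
```

```text
time_s: 9.1
tool_pos: [506.8, 205.3, 187.6]
eef_rot: [0.822, 0.072, 0.555, -0.107]
force: [-1.3, -0.3, -2.5]
gripper_width: 0.332
[0.13293773 0.49280915 0.02519282] [ 0.34  0.11 -0.39  0.75 -0.21  0.56]
```

```bash
python3 - <<'E'
from bench import readout,imaging
import cv2
f=imaging.grab_frame("side");cv2.imwrite("pics/side5.png",cv2.resize(f["color"][190:290,220:320],None,fx=6,fy=6))
s=readout.state();print(s["tool_pos"],s["force"],s["wrist_torque"])
E
```

```text
[506.99640138 205.23430316 187.57625607] [-0.33064764 -0.59620261 -1.72577245] [ 0.11998828  0.50132522 -0.03814604]
```

View pics/side5.png

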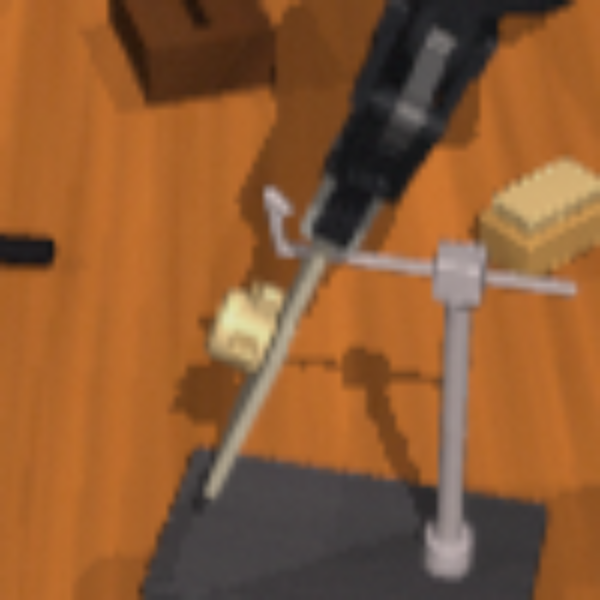

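The board is tipped as intended, with the lip at (280,220) clear of the grip. The pose matches the plan and the force is about 0 beyond the weight. Continuing.

```bash
python3 -m creep '[[-0.011,-0.042,0,-0.0002,0,-0.0006,0.015],[-0.0223,-0.0844,0,-0.0003,0.0001,-0.0011,0.015],[-0.0335,-0.127,0,-0.0004,0.0001,-0.0018,0.015],[-0.0446,-0.1688,0,-0.0005,0.0001,-0.0025,0.015],[-0.0535,-0.203,0,-0.0006,0.0001,-0.0029,0.015],[-0.0624,-0.2363,0,-0.0006,0.0002,-0.0033,0.015],[-0.071,-0.27,0,-0.0006,0.0002,-0.0037,0.015],[-0.0802,-0.3038,0,-0.0006,0.0001,-0.0042,0.015],[-0.0802,-0.3038,0,-0.0006,0.0001,-0.0042,0.015]]'; python3 - <<'E'
from bench import readout,imaging
import cv2
f=imaging.grab_frame("side");cv2.imwrite("pics/side6.png",cv2.resize(f["color"][190:290,220:320],None,fx=6,fy=6))
s=readout.state();print(s["tool_pos"],s["force"],s["wrist_torque"])
E
```

```text
time_s: 10.28
tool_pos: [505.8, 205.3, 182.6]
eef_rot: [0.898, 0.054, 0.42, -0.117]
force: [0.1, 0.0, -1.1]
gripper_width: 0.334
[506.05012149 205.36226584 182.9290104 ] [ 0.5484885  -0.31783735 -1.58808243] [ 0.22262121  0.80793192 -0.00258659]
```

View pics/side6.png

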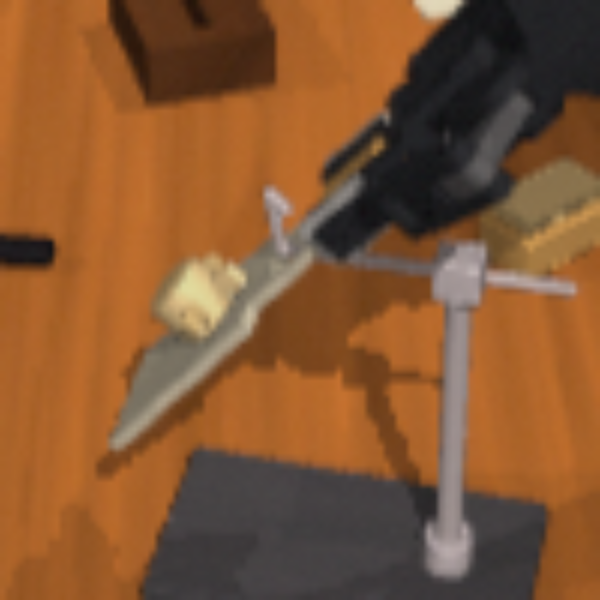

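The lip pokes through the window at (280,230), with no contact force. Continuing, with 0.5 mm added in z.

```bash
python3 -m creep '[[-0.009,-0.034,0,0.0001,0,0.0006,0.015],[-0.018,-0.0675,0,0.0001,0,0.001,0.015],[-0.027,-0.101,0,0.0002,0,0.0012,0.015],[-0.0357,-0.135,0,0.0003,-0.0001,0.0013,0.015],[-0.0446,-0.169,0,0,0,0.0014,0.015],[-0.0535,-0.2025,0,-0.0003,0.0001,0.0015,0.015],[-0.0535,-0.2025,0,-0.0003,0.0001,0.0015,0.015]]'; python3 - <<'E'
from bench import readout,imaging
import cv2
f=imaging.grab_frame("side");cv2.imwrite("pics/side7.png",cv2.resize(f["color"][190:290,220:320],None,fx=6,fy=6))
f=imaging.grab_frame("scene");cv2.imwrite("pics/scene7.png",cv2.resize(f["color"][130:240,270:370],None,fx=5,fy=5))
s=readout.state();print(s["tool_pos"],s["force"],s["wrist_torque"])
E
```

```text
time_s: 11.2
tool_pos: [505.6, 205.5, 184.2]
eef_rot: [0.937, 0.042, 0.324, -0.122]
force: [0.2, 0.2, -1.7]
gripper_width: 0.336
[505.9572988  205.54806973 184.71825754] [ 0.3630678   0.48728545 -2.57704402] [ 0.26024691  1.07662829 -0.01970665]
```

View pics/side7.png

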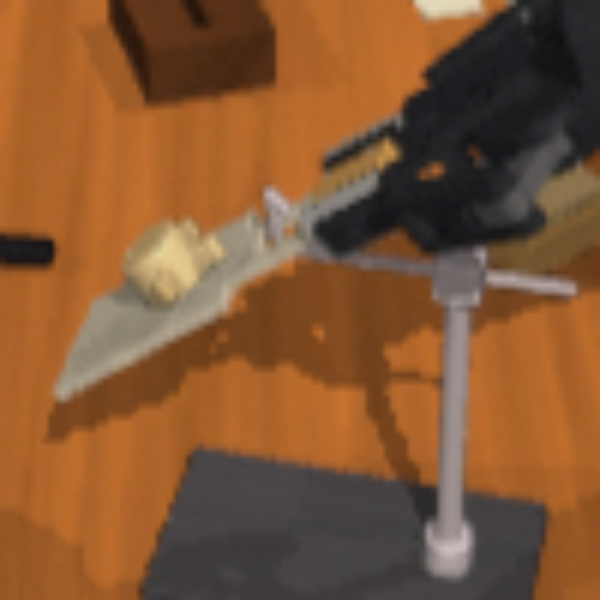

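View pics/scene7.png

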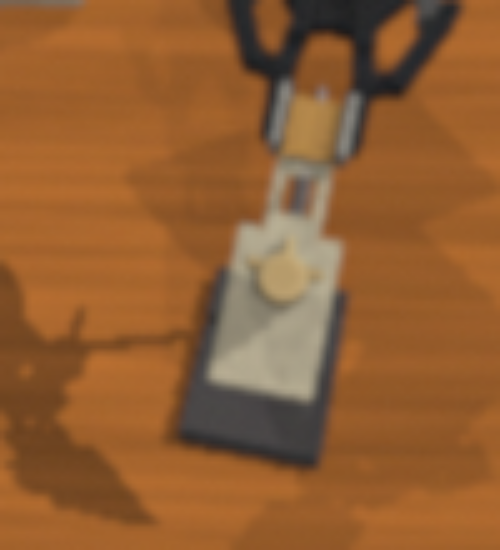

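The hook sits in the window, laterally centred (scene 303,190). I'll check the board's true tilt from depth before the tight part.

```bash
cat > ang.py <<'E'
from bench import readout,imaging
from h import *
a=np.radians(-14.8);X=np.array([np.cos(a),np.sin(a),0]);Y=np.array([-X[1],X[0],0]);O=np.array([510.9,205.1,0])
for n in("scene","side"):
    f=imaging.grab_frame(n);w=cloud(f).reshape(-1,3);col=f["color"].reshape(-1,3).astype(int)
    s=np.c_[(w-O)@X,(w-O)@Y,w[:,2]]
    m=(col.max(1)-col.min(1)<45)&(col.min(1)>85)&(s[:,0]>20)&(s[:,0]<125)&(abs(s[:,1])<32)&(s[:,2]>40)&(s[:,2]<155)
    q=s[m]
    if len(q)<20: print(n,len(q));continue
    for _ in range(4):
        A=np.c_[q[:,0],q[:,1],np.ones(len(q))];c=np.linalg.lstsq(A,q[:,2],rcond=None)[0];r=q[:,2]-A@c
        k=abs(r)<max(2*np.median(abs(r)),1);
        q=q[k]
    print(n,len(q),"board tilt from vertical",90-np.degrees(np.arctan(-c[0])),"at x=20 front z",c[0]*20+c[2], "lat",np.degrees(np.arctan(c[1])))
E
python3 ang.py
```

```text
scene 326 board tilt from vertical 49.629327920620376 at x=20 front z 166.7230460210432 lat -1.2427493882697462
side 203 board tilt from vertical 49.84467863311662 at x=20 front z 163.85502961964806 lat -1.717462251284308
```

Tilt is 49.7° and the height matches the plan (165.8 expected; 166.7 and 163.9 measured). Now raising through the barb.

```bash
python3 -m creep '[[0,0,0,0.0001,0,0.0012,0.015],[0,0,0,0.0001,0,0.0025,0.015],[0,0,0,0.0002,-0.0001,0.0037,0.015],[0,0,0,0.0003,-0.0001,0.005,0.015],[0,0,0,0.0006,-0.0002,0.006,0.015],[0,0,0,0.001,-0.0003,0.007,0.015],[0,0,0,0.001,-0.0003,0.007,0.015]]';  python3 -m creep '[[0,0,0,0.0005,-0.0001,0.001,0.015],[0,0,0,0.001,-0.0003,0.002,0.015],[0,0,0,0.0015,-0.0004,0.003,0.015],[0,0,0,0.0019,-0.0005,0.004,0.015],[0,0,0,0.0019,-0.0005,0.004,0.015]]'; python3 - <<'E'
from bench import readout,imaging
import cv2
f=imaging.grab_frame("side");cv2.imwrite("pics/side8.png",cv2.resize(f["color"][190:290,220:320],None,fx=6,fy=6))
s=readout.state();print(s["tool_pos"],s["force"],s["wrist_torque"])
E
```

```text
time_s: 12.28
tool_pos: [506.6, 205.1, 191.7]
eef_rot: [0.938, 0.042, 0.323, -0.122]
force: [-0.3, -1.4, -2.3]
gripper_width: 0.338
time_s: 12.9
tool_pos: [508.5, 204.6, 195.7]
eef_rot: [0.938, 0.042, 0.323, -0.122]
force: [-0.5, -0.4, -1.8]
gripper_width: 0.337
[508.42356672 204.59232854 195.60114029] [ 0.83059351 -0.51327267 -1.59102774] [ 0.357068    1.06937266 -0.00795307]
```

View pics/side8.png

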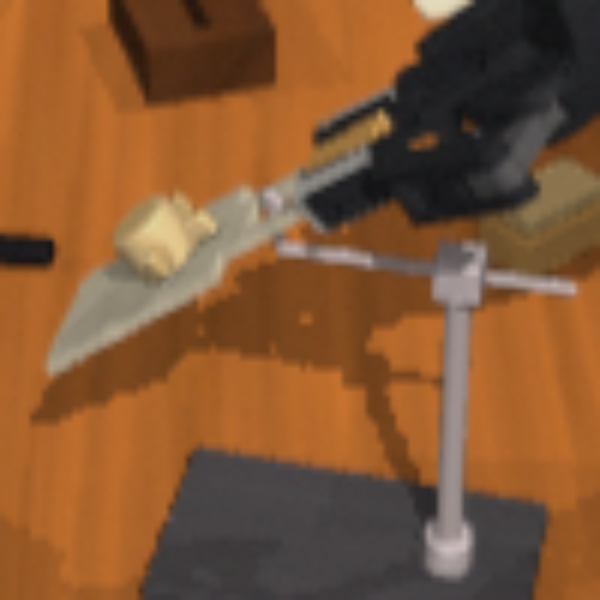

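The arm now shows under the board, with the barb in the window at (270,200) and no extra force. Carrying on out and up.

```bash
python3 -m creep '[[0,0,0,0.0015,-0.0004,0.0015,0.015],[0,0,0,0.0029,-0.0008,0.003,0.015],[0,0,0,0.0043,-0.0011,0.0043,0.015],[0,0,0,0.0058,-0.0015,0.0056,0.015],[0,0,0,0.0077,-0.002,0.0069,0.015],[0,0,0,0.0097,-0.0025,0.008,0.015],[0,0,0,0.0097,-0.0025,0.008,0.015]]';  python3 - <<'E'
from bench import readout,imaging
import cv2
f=imaging.grab_frame("side");cv2.imwrite("pics/side9.png",cv2.resize(f["color"][190:290,220:320],None,fx=6,fy=6))
s=readout.state();print(s["tool_pos"],s["force"],s["wrist_torque"])
E
```

```text
time_s: 13.82
tool_pos: [518.3, 202.1, 203.7]
eef_rot: [0.938, 0.042, 0.323, -0.122]
force: [0.3, -0.0, -2.8]
gripper_width: 0.339
[518.19188233 202.06374832 203.58976878] [ 0.01390218  0.24083116 -1.60009447] [0.30163894 1.00728368 0.00985753]
```

View pics/side9.png

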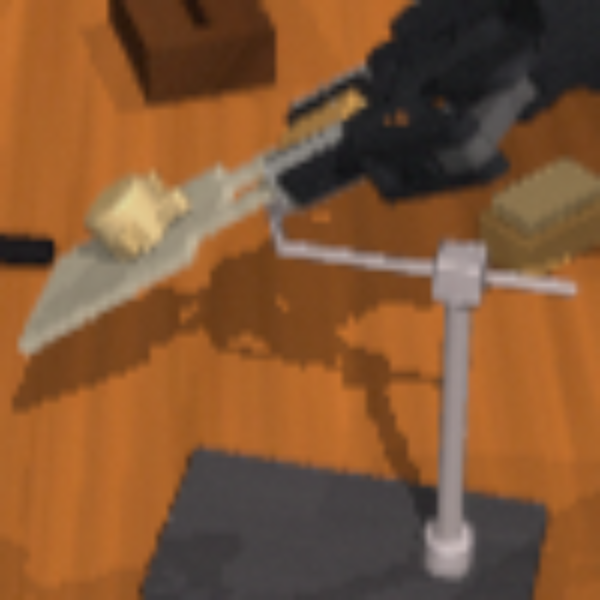

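The window's lower edge has passed over the barb; the lip top is now at the grip's underside (275,205). Moving on outwards.

```bash
python3 -m creep '[[0,0,0,0.0019,-0.0005,0.0002,0.015],[0,0,0,0.0039,-0.001,0.0003,0.015],[0,0,0,0.0058,-0.0015,0.0005,0.015],[0,0,0,0.0077,-0.002,0.0008,0.015],[0,0,0,0.0135,-0.0035,0.002,0.015],[0,0,0,0.0194,-0.005,0.0035,0.015],[0,0,0,0.028,-0.0075,0.005,0.015],[0,0,0,0.037,-0.0098,0.008,0.015],[0,0,0,0.037,-0.0098,0.008,0.015]]';  python3 - <<'E'
from bench import readout,imaging
import cv2
f=imaging.grab_frame("side");cv2.imwrite("pics/side10.png",cv2.resize(f["color"][190:290,220:320],None,fx=6,fy=6))
s=readout.state();print(s["tool_pos"],s["force"],s["wrist_torque"])
E
```

```text
time_s: 15.0
tool_pos: [556.0, 192.0, 212.0]
eef_rot: [0.938, 0.042, 0.323, -0.122]
force: [-0.3, 0.1, -1.9]
gripper_width: 0.337
[555.44953101 192.02701045 211.61423457] [ 0.00548506 -0.23346058 -2.17677401] [ 0.31866674  1.02411937 -0.01237099]
```

View pics/side10.png

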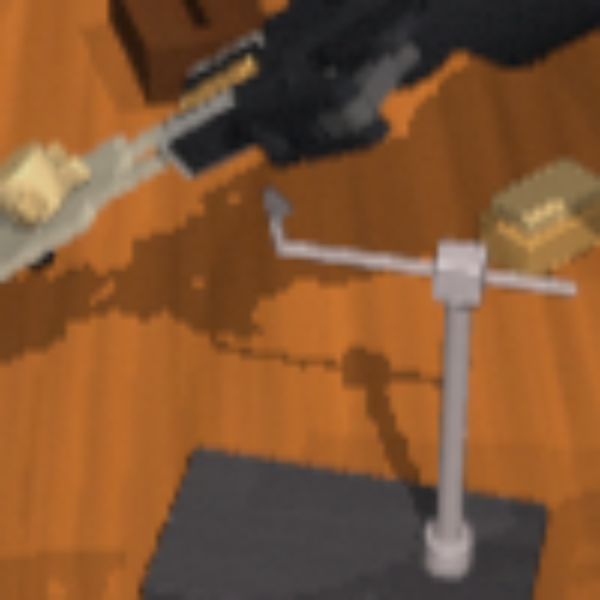

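The mount is off the hook and clear. Raising it, moving away and standing it upright in the air.

```bash
python3 -m creep '[[0,0,0,0.015,-0.004,0.03,0.015],[0,0,0,0.025,-0.02,0.06,0.015],[0,0,0,0.03,-0.05,0.08,0.015],[0.04,0.14,0,0.03,-0.09,0.09,0.015],[0.08,0.28,0,0.03,-0.13,0.09,0.015],[0.12,0.42,0,0.03,-0.17,0.09,0.015],[0.16,0.56,0,0.03,-0.2,0.09,0.015],[0.2,0.7,0,0.03,-0.23,0.09,0.015],[0.222,0.841,0,0.03,-0.25,0.09,0.015],[0.222,0.841,0,0.03,-0.25,0.09,0.015]]';  python3 - <<'E'
from bench import readout,imaging
import cv2,numpy as np
s=readout.state();f=imaging.grab_frame("wrist");cv2.imwrite("pics/wrist11.png",f["color"]);np.savez("pics/wrist11.npz",tp=s["tool_pos"],tr=s["eef_rot"],**f)
print(s["tool_pos"],s["force"],s["wrist_torque"],s["gripper_width"])
f=imaging.grab_frame("side");cv2.imwrite("pics/side11.png",f["color"])
E
```

```text
time_s: 16.3
tool_pos: [586.7, -59.7, 299.2]
eef_rot: [0.713, 0.09, 0.689, -0.093]
force: [-0.1, -0.1, -2.0]
gripper_width: 0.34
[586.72453624 -59.71186974 299.17568905] [-0.10733503 -0.12523868 -1.98202323] [-0.00057046 -0.00281602  0.02782453] 0.3401283328346104
```

View pics/wrist11.png

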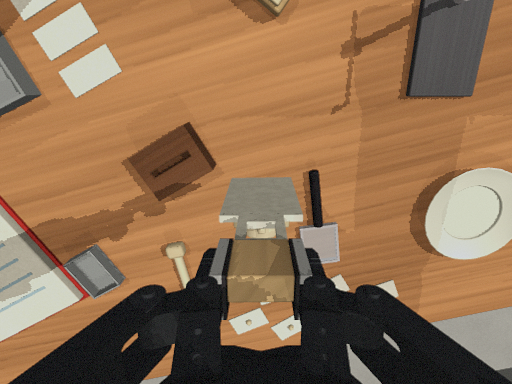

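View pics/side11.png

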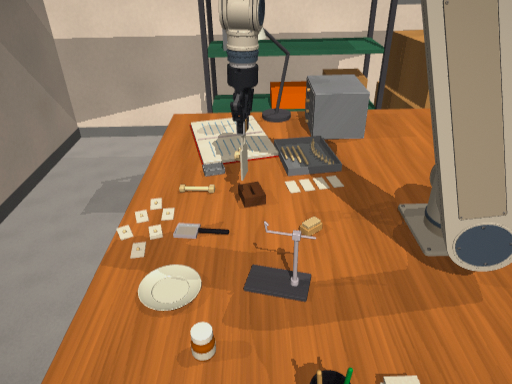

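The wrist view shows the block, with its slot at (171,164), and the held mount. Everything else is untouched and the hook is empty. Measuring the block and slot from here, and the board's tilt.

```bash
cat > slot.py <<'E'
import sys
from h import *
def meas(n,box,yaw0=15.3):
    f=load(n);T=wT(f);w=cloud(f,T);u0,v0,u1,v1=box
    P=w[v0:v1,u0:u1].reshape(-1,3);I=f["color"][v0:v1,u0:u1].mean(2)
    t=P[(P[:,2]>31)&(P[:,2]<40)]
    r=cv2.minAreaRect(t[:,:2].astype(np.float32));print(n,"top",len(t),np.round(r[0],1),np.round(r[1],1),round(r[2],1),t[:,2].mean().round(1))
    # dark slot: intersect rays with z=35 plane
    fl=192/np.tan(np.radians(float(f["vertical_fov"])/2));v,u=np.mgrid[v0:v1,u0:u1]
    d=np.stack([(u-f["cx"])/fl,(v-f["cy"])/fl,np.ones_like(u)],-1)@T[:3,:3].T;o=T[:3,3]
    g=(o+d*((35-o[2])/d[...,2])[...,None])
    c=np.array(r[0]);a=np.radians(yaw0);X=np.array([np.cos(a),np.sin(a)]);Y=np.array([-X[1],X[0]])
    e=g[...,:2]-c;lx=e@X;ly=e@Y
    med=np.median(I[(abs(lx)<30)&(abs(ly)<40)])
    m=(I<med*0.72)&(abs(lx)<12)&(abs(ly)<36)
    m=cv2.morphologyEx(m.astype(np.uint8),cv2.MORPH_OPEN,np.ones((2,2)))>0
    rr=cv2.minAreaRect(g[...,:2][m].astype(np.float32));print("slot dark",m.sum(),np.round(rr[0],1),np.round(rr[1],1),round(rr[2],1))
    dep=P[:,2].reshape(I.shape)<30
    m2=dep&(abs(lx)<12)&(abs(ly)<36)
    if m2.sum()>5:
        rr=cv2.minAreaRect(g[...,:2][m2].astype(np.float32));print("slot depth",m2.sum(),np.round(rr[0],1),np.round(rr[1],1),round(rr[2],1))
if __name__=="__main__":
    meas(sys.argv[1],eval(sys.argv[2]))
E
python3 slot.py wrist11 "(115,115,225,210)"; python3 slot.py wrist1 "(0,220,85,300)"
python3 - <<'E'
from h import *
crop("wrist11",110,110,310,310,3,"w11c")
f=load("wrist11");w=cloud(f,wT(f))
q=w[240:300,225:300].reshape(-1,3);t=q[q[:,2]>285];r=cv2.minAreaRect(t[:,:2].astype(np.float32));print("grip top",r,t[:,2].mean())
b=w[182:215,232:292].reshape(-1,3);b=b[(b[:,2]>100)&(b[:,2]<290)]
c,*_=np.linalg.lstsq(np.c_[b[:,1:],np.ones(len(b))],b[:,0],rcond=None);print("board x=a*y+b*z+c",c, "z range",b[:,2].min(),b[:,2].max())
E
```

```text
wrist11 top 3194 [ 570.  -180.5] [70.2 91.1] 15.2 34.9
slot dark 170 [ 571.3 -179.6] [ 8.9 59.6] 15.3
slot depth 254 [ 569.3 -179.3] [ 8.1 57.9] 15.0
wrist1 top 2172 [ 569.5 -179.9] [70.  92.9] 15.4 34.9
slot dark 106 [ 571.2 -180.1] [ 9.2 57.5] 14.2
slot depth 169 [ 568.5 -177.5] [ 8. 56.] 15.1
grip top ((583.9907836914062, -58.33876419067383), (37.318519592285156, 17.946773529052734), 74.94097900390625) 309.0532688237678
board x=a*y+b*z+c [2.50186339e-01 8.17067350e-04 5.98672230e+02] z range 167.73229422637104 243.48192904162758
```

View pics/w11c.png

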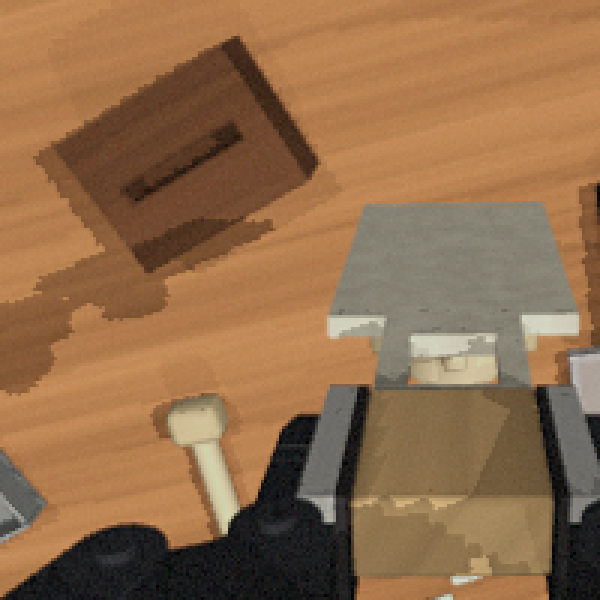

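The board is vertical (slope 0.0008). The block centre is (570, −180.2) with yaw 15.2°. Turning and hovering over the slot.

```bash
python3 -c "
from h import *
f=load('wrist11');q=f['tr'];M=R.from_quat([q[1],q[2],q[3],q[0]]).as_matrix();print(M.round(4));print(np.degrees(np.arctan2(M[1,2],M[0,2])))"
python3 -m creep '[[0,0,0.1,-0.004,-0.03,0,0.015],[0,0,0.2,-0.008,-0.06,0,0.015],[0,0,0.3,-0.012,-0.09,-0.01,0.015],[0,0,0.4,-0.015,-0.11,-0.03,0.015],[0,0,0.48,-0.0165,-0.12,-0.06,0.015],[0,0,0.512,-0.0167,-0.1205,-0.085,0.015],[0,0,0.512,-0.0167,-0.1205,-0.095,0.015],[0,0,0.512,-0.0167,-0.1205,-0.095,0.015],[0,0,0.512,-0.0167,-0.1205,-0.095,0.015]]';  python3 - <<'E'
from bench import readout,imaging
import cv2,numpy as np
s=readout.state();f=imaging.grab_frame("wrist");cv2.imwrite("pics/wrist12.png",f["color"]);np.savez("pics/wrist12.npz",tp=s["tool_pos"],tr=s["eef_rot"],**f)
print(s["tool_pos"],s["eef_rot"],s["force"],s["wrist_torque"])
for n in("side","scene"):
    f=imaging.grab_frame(n);np.savez(f"pics/{n}12.npz",**f);cv2.imwrite(f"pics/{n}12.png",f["color"])
E
python3 -c "
from h import *
crop('side12',205,130,305,230,6,'sd12c');crop('scene12',150,140,250,240,6,'sc12c')"
```

```text
[[ 3.180e-02  2.571e-01  9.658e-01]
 [-9.300e-03  9.664e-01 -2.570e-01]
 [-9.995e-01 -8.000e-04  3.310e-02]]
-14.8990819935735
time_s: 17.52
tool_pos: [568.8, -177.9, 208.0]
eef_rot: [0.715, -0.089, 0.687, 0.091]
force: [0.3, 0.4, -1.6]
gripper_width: 0.337
[ 568.83678411 -177.85737082  207.98913667] [ 0.71513898 -0.08854602  0.68736311  0.09092747] [ 0.3374301   0.40304311 -1.57056507] [-0.06592675  0.02474522  0.01268913]
```

View pics/wrist12.png

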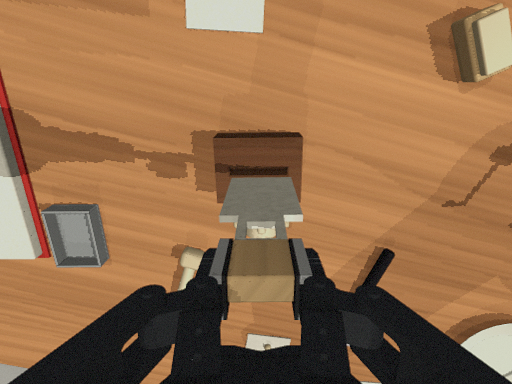

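View pics/sd12c.png

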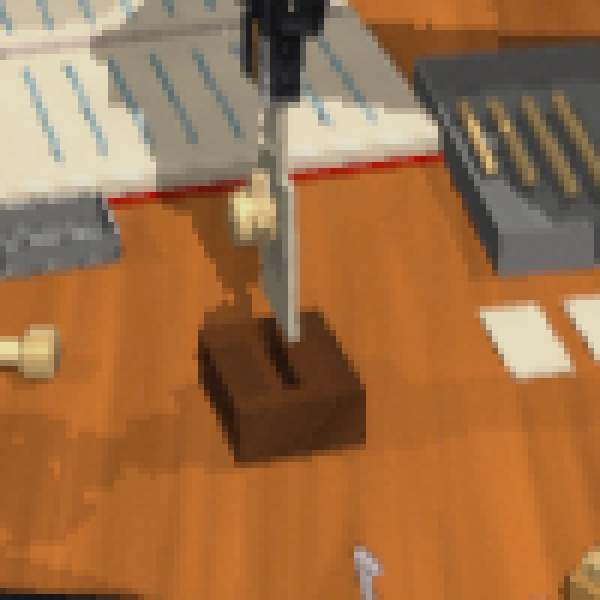

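View pics/sc12c.png

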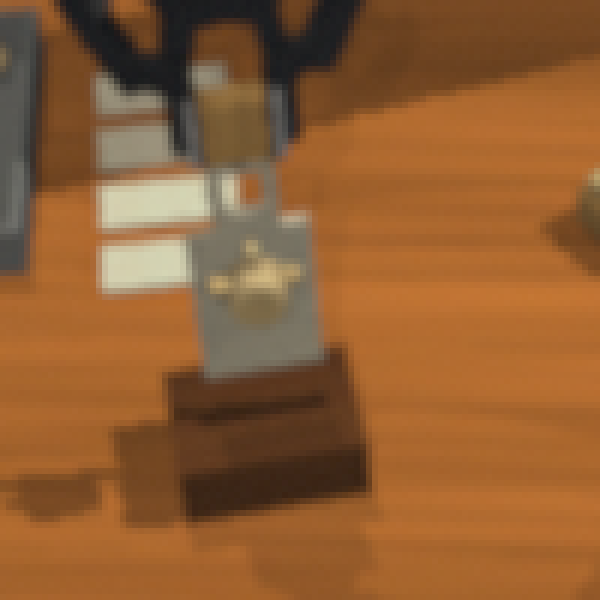

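The block is at wrist (258,155), right below and behind the board, and both fixed views show the foot over the slot. Letting it settle, then measuring the foot against the slot.

```bash
python3 -m creep '[[0,0,0,0,0,0,0.015],[0,0,0,0,0,0,0.015],[0,0,0,0,0,0,0.015]]'; cat > chk.py <<'E'
from bench import readout,imaging
from h import *
import sys
n=sys.argv[1]
s=readout.state();f=imaging.grab_frame("wrist");cv2.imwrite(f"pics/{n}.png",f["color"]);np.savez(f"pics/{n}.npz",tp=s["tool_pos"],tr=s["eef_rot"],**f)
f=load(n);w=cloud(f,wT(f));print(f["tp"].round(1))
q=w[120:215,200:320].reshape(-1,3);t=q[(q[:,2]>31)&(q[:,2]<40)]
a=np.radians(15.2);X=np.array([np.cos(a),np.sin(a)]);Y=np.array([-X[1],X[0]]);C=np.array([570,-180.2])
l=(t[:,:2]-C)@np.c_[X,Y];print("block rel C: x min",l[:,0].min().round(1),"y",np.percentile(l[:,1],[0.5,99.5]).round(1))
b=w[182:215,228:297].reshape(-1,3);b=b[(b[:,2]>50)&(b[:,2]<205)]
lb=np.c_[(b[:,:2]-C)@np.c_[X,Y],b[:,2]]
c,*_=np.linalg.lstsq(np.c_[lb[:,1:],np.ones(len(lb))],lb[:,0],rcond=None)
print("back face: yaw err deg",np.degrees(np.arctan(-c[0])).round(2),"tilt slope",c[1].round(4),"x at foot z60",(c[1]*60+c[2]).round(2),"y ext",np.percentile(lb[:,1],[.5,99.5]).round(1), "zmin",lb[:,2].min())
tl=(f["tp"][:2]-C)@np.c_[X,Y];print("tcp rel",tl.round(2))
E
python3 chk.py wrist13; python3 slot.py wrist13 "(200,120,320,176)"
```

```text
time_s: 18.05
tool_pos: [568.4, -178.2, 206.5]
eef_rot: [0.714, -0.088, 0.688, 0.091]
force: [0.1, -1.0, -2.1]
gripper_width: 0.338
[ 568.4 -178.2  206.5]
block rel C: x min -35.6 y [-45.2  44.2]
back face: yaw err deg 0.19 tilt slope -0.0037 x at foot z60 -3.35 y ext [-24.7  29.7] zmin 75.25550468066734
tcp rel [-0.99  2.3 ]
wrist13 top 2936 [ 554.8 -184.9] [39.5 90.3] 14.9 34.8
slot dark 68 [ 569.9 -197.3] [ 3.2 29.8] 14.5
slot depth 62 [ 565.9 -181.9] [ 1.1 57.5] 14.5
```

The foot is off by about −0.3 mm across the slot and +2.9 mm along it, with a yaw error of 0.2°. Correcting that and lowering to just above the slot.

```bash
python3 -m creep '[[0,0,0,0.0012,-0.0026,0,0.015],[0,0,0,0.0012,-0.0026,-0.01,0.015],[0,0,0,0.0012,-0.0026,-0.02,0.015],[0,0,0,0.0012,-0.0026,-0.02,0.015],[0,0,0,0.0012,-0.0026,-0.02,0.015]]';python3 chk.py wrist14; python3 - <<'E'
from bench import readout,imaging
from h import *
for n in("side","scene"):
    f=imaging.grab_frame(n);np.savez(f"pics/{n}14.npz",**f);cv2.imwrite(f"pics/{n}14.png",f["color"])
crop('side14',220,150,290,220,8,'sd14c');crop('scene14',160,150,230,240,6,'sc14c');crop('wrist14',200,120,320,220,6,'w14c')
E
```

```text
time_s: 18.73
tool_pos: [569.6, -180.8, 186.5]
eef_rot: [0.714, -0.088, 0.688, 0.091]
force: [0.2, -0.3, -1.4]
gripper_width: 0.334
[ 569.6 -180.8  186.5]
block rel C: x min -35.6 y [-45.2  44.2]
back face: yaw err deg 0.24 tilt slope -0.0032 x at foot z60 -2.98 y ext [-27.3  26.8] zmin 56.32738801801338
tcp rel [-0.5  -0.46]
```

View pics/sd14c.png

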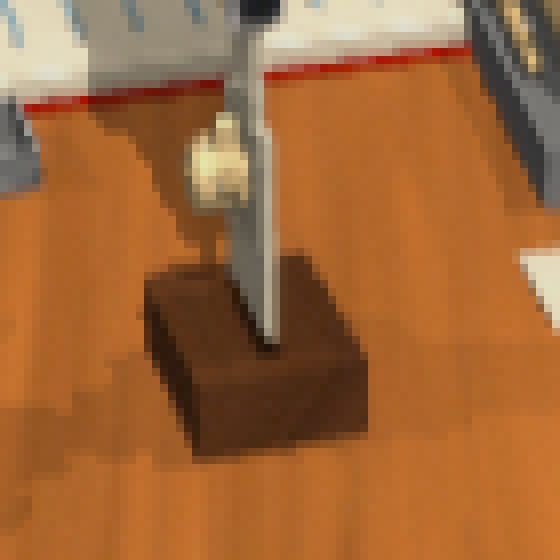

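View pics/sc14c.png

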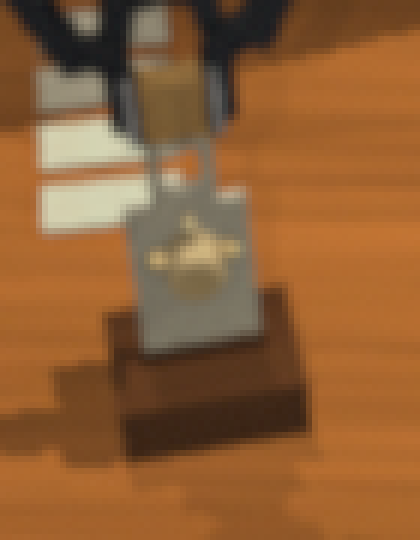

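View pics/w14c.png

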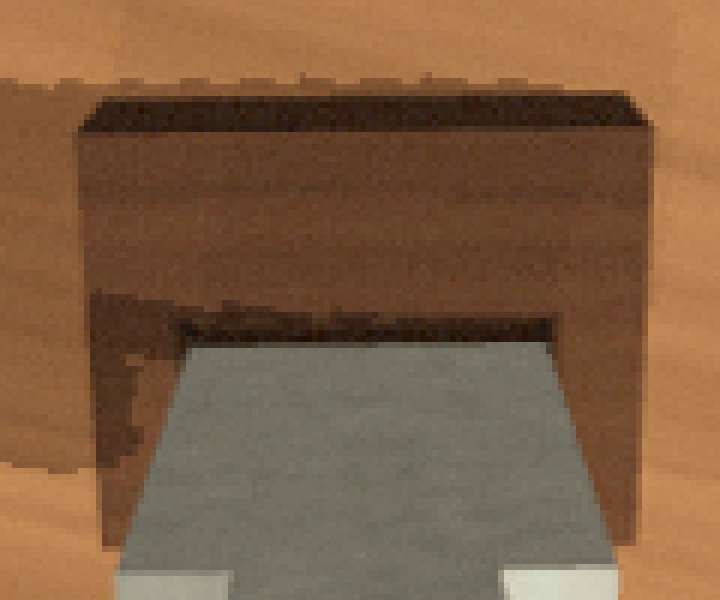

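In the wrist crop the foot edge (187 to 548, row 347) is centred in the slot (180 to 555). Lowering gently.

```bash
python3 -m creep '[[0,0,0,0,0,-0.003,0.015],[0,0,0,0,0,-0.006,0.015],[0,0,0,0,0,-0.008,0.015],[0,0,0,0,0,-0.01,0.015],[0,0,0,0,0,-0.01,0.015]]';python3 -m creep '[[0,0,0,0,0,-0.002,0.015],[0,0,0,0,0,-0.004,0.015],[0,0,0,0,0,-0.005,0.015],[0,0,0,0,0,-0.005,0.015]]'; python3 chk.py wrist15; python3 -c "
from h import *
crop('wrist15',200,120,320,220,6,'w15c')"
```

```text
time_s: 19.5
tool_pos: [569.6, -180.8, 176.4]
eef_rot: [0.714, -0.088, 0.688, 0.091]
force: [0.9, -1.2, -1.9]
gripper_width: 0.338
time_s: 20.0
tool_pos: [569.6, -180.8, 171.5]
eef_rot: [0.714, -0.088, 0.688, 0.091]
force: [-1.0, 0.8, -1.5]
gripper_width: 0.335
[ 569.6 -180.8  171.5]
block rel C: x min -35.7 y [-45.2  44.3]
back face: yaw err deg 0.21 tilt slope -0.0031 x at foot z60 -3.07 y ext [-27.1  26.9] zmin 50.103312420896884
tcp rel [-0.55 -0.44]
```

View pics/w15c.png

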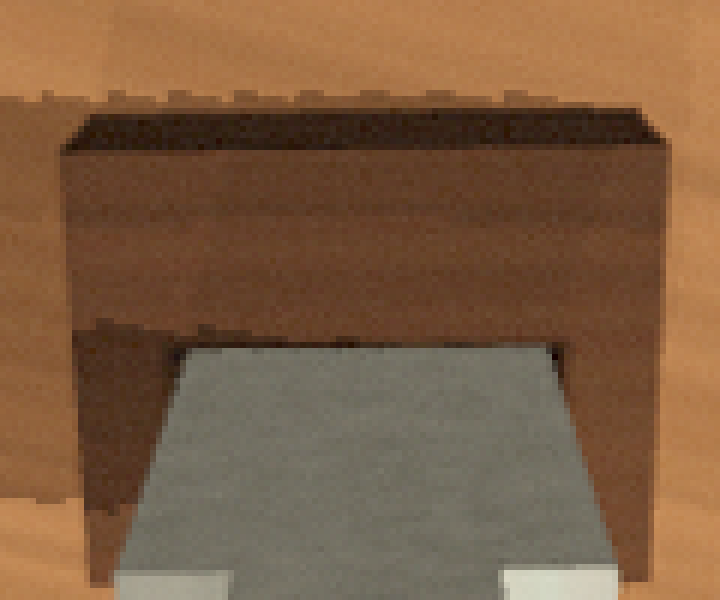

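The foot is inside the slot, with thin dark gaps at both ends (180 and 555, row 355) and no force. Continuing down.

```bash
python3 -m creep '[[0,0,0,0,0,-0.0025,0.015],[0,0,0,0,0,-0.005,0.015],[0,0,0,0,0,-0.0075,0.015],[0,0,0,0,0,-0.0075,0.015]]';python3 -m creep '[[0,0,0,0,0,-0.0015,0.015],[0,0,0,0,0,-0.003,0.015],[0,0,0,0,0,-0.0045,0.015],[0,0,0,0,0,-0.0045,0.015]]'
```

```text
time_s: 20.55
tool_pos: [569.5, -180.7, 163.8]
eef_rot: [0.714, -0.088, 0.688, 0.091]
force: [1.2, -0.3, -2.2]
gripper_width: 0.339
time_s: 21.05
tool_pos: [569.6, -180.8, 159.4]
eef_rot: [0.714, -0.088, 0.688, 0.091]
force: [-0.2, -0.7, -1.9]
gripper_width: 0.335
```

Expecting the floor at a TCP height of about 154, so now 1 mm steps.

```bash
python3 -m creep '[[0,0,0,0,0,-0.001,0.015],[0,0,0,0,0,-0.002,0.015],[0,0,0,0,0,-0.003,0.015],[0,0,0,0,0,-0.003,0.015]]'; python3 -m creep '[[0,0,0,0,0,-0.001,0.015],[0,0,0,0,0,-0.001,0.015]]'
```

```text
time_s: 21.55
tool_pos: [569.6, -180.8, 156.5]
eef_rot: [0.714, -0.088, 0.688, 0.091]
force: [-0.5, -0.3, -1.7]
gripper_width: 0.336
time_s: 21.8
tool_pos: [569.6, -180.8, 155.5]
eef_rot: [0.714, -0.088, 0.688, 0.091]
force: [0.0, -0.2, -1.3]
gripper_width: 0.338
```

```bash
python3 -m creep '[[0,0,0,0,0,-0.0007,0.015],[0,0,0,0,0,-0.0007,0.015]]'
```

```text
time_s: 22.05
tool_pos: [569.6, -180.8, 154.8]
eef_rot: [0.714, -0.088, 0.688, 0.091]
force: [0.5, -0.1, -2.4]
gripper_width: 0.338
```

```bash
python3 -m creep '[[0,0,0,0,0,-0.0007,0.015],[0,0,0,0,0,-0.0007,0.015]]'
```

```text
time_s: 22.3
tool_pos: [569.8, -180.8, 154.6]
eef_rot: [0.715, -0.088, 0.688, 0.091]
force: [-0.4, 0.5, 3.8]
gripper_width: 0.337
```

```bash
python3 -m creep '[[0,0,0,0,0,-0.0007,0.015],[0,0,0,0,0,-0.0007,0.015]]'
```

```text
time_s: 22.55
tool_pos: [569.9, -180.7, 154.6]
eef_rot: [0.715, -0.088, 0.688, 0.091]
force: [-1.3, 2.0, 8.7]
gripper_width: 0.336
```

Seated: the force rises steeply at TCP z = 154.6, where about 154 was expected. Easing the preload and opening.

```bash
python3 -m creep '[[0,0,0,0,0,0.0008,0.015],[0,0,0,0,0,0.0008,0.015]]'; python3 -m creep '[[0,0,0,0,0,0,0.035],[0,0,0,0,0,0,0.045],[0,0,0,0,0,0,0.06],[0,0,0,0,0,0,0.065],[0,0,0,0,0,0,0.065],[0,0,0,0,0,0,0.065]]' 20;python3 - <<'E'
from bench import readout,imaging
from h import *
s=readout.state();print(s["force"],s["gripper_width"])
for n in("side","scene"):
    f=imaging.grab_frame(n);np.savez(f"pics/{n}16.npz",**f);cv2.imwrite(f"pics/{n}16.png",f["color"])
crop('side16',220,150,290,220,8,'sd16c');crop('scene16',160,140,230,230,6,'sc16c')
E
```

```text
time_s: 22.8
tool_pos: [569.8, -180.8, 154.6]
eef_rot: [0.715, -0.088, 0.688, 0.091]
force: [-1.5, 1.2, 4.8]
gripper_width: 0.339
time_s: 23.55
tool_pos: [569.6, -180.8, 154.3]
eef_rot: [0.714, -0.088, 0.688, 0.091]
force: [0.1, -0.0, 0.2]
gripper_width: 0.763
[ 0.05017863 -0.01947851  0.17816296] 0.7631858497052207
```

View pics/sd16c.png

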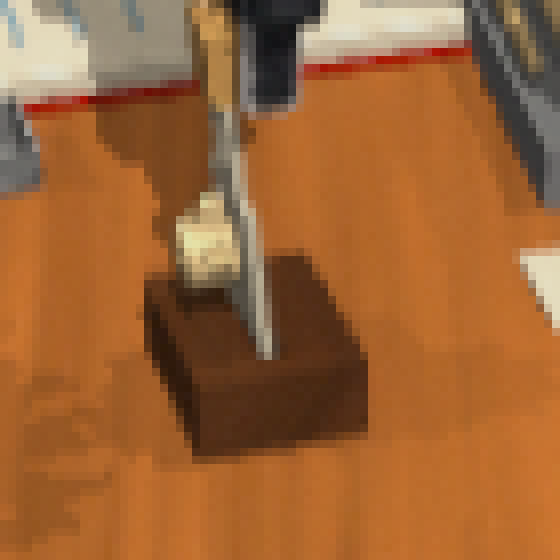

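View pics/sc16c.png

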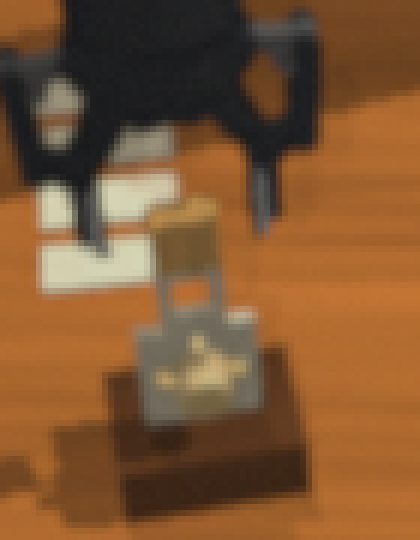

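Released. The mount leans forward by the slot's play, so I'll retract straight up and measure the lean.

```bash
python3 -m creep '[[0,0,0,0,0,0.015,0.07],[0,0,0,-0.005,0,0.04,0.07],[0,0,0,-0.01,0,0.08,0.07],[0,0,0,-0.02,0,0.13,0.07],[0,0,0,-0.02,0,0.15,0.07],[0,0,0,-0.02,0,0.15,0.07]]';python3 - <<'E'
from bench import readout,imaging
from h import *
s=readout.state();f=imaging.grab_frame("wrist");cv2.imwrite("pics/wrist17.png",f["color"]);np.savez("pics/wrist17.npz",tp=s["tool_pos"],tr=s["eef_rot"],**f);print(s["force"])
for n in("side","scene"):
    f=imaging.grab_frame(n);np.savez(f"pics/{n}17.npz",**f);cv2.imwrite(f"pics/{n}17.png",f["color"])
a=np.radians(15.2);X=np.array([np.cos(a),np.sin(a)]);Y=np.array([-X[1],X[0]]);C=np.array([570,-180.2])
for n in("wrist17","side17","scene17"):
    f=load(n);w=cloud(f,wT(f) if n[0]=="w" else None).reshape(-1,3)
    l=np.c_[(w[:,:2]-C)@np.c_[X,Y],w[:,2]]
    l=l[(abs(l[:,0])<50)&(abs(l[:,1])<40)&(l[:,2]>60)]
    k=l[l[:,2]>168-15]
    print(n,len(l),"zmax",l[:,2].max().round(1),"top",np.median(l[l[:,2]>l[:,2].max()-6],0).round(1))
    col=l
    for z0 in range(60,180,15):
        m=(l[:,2]>=z0)&(l[:,2]<z0+15)
        if m.sum()>3: print(z0,m.sum(),np.percentile(l[m,0],[5,50,95]).round(1),np.percentile(l[m,1],[5,95]).round(1),end=" | ")
    print()
E
```

```text
time_s: 24.4
tool_pos: [550.0, -181.0, 306.7]
eef_rot: [0.716, -0.089, 0.687, 0.09]
force: [0.5, -0.6, -0.3]
gripper_width: 0.818
[ 0.46594041 -0.57475402 -0.30744828]
wrist17 17824 zmax 385.6 top [-39.5  -7.4 381.5]
60 182 [0.9 1.6 2.4] [-25.3  24.4] | 75 289 [ 2.2  3.1 23.8] [-24.5  24. ] | 90 288 [ 3.5  4.4 10.2] [-25.8  25.1] | 105 132 [4.8 5.9 9.6] [-13.7  12.9] | 120 45 [6.  6.5 7.2] [-14.6  13.8] | 135 123 [3.1 3.7 4.4] [-13.5  13.1] | 150 202 [4.1 4.8 5.5] [-13.3  12.8] | 165 500 [ 5.5 10.5 18.2] [-13.5  13.3] | 
side17 1841 zmax 588.9 top [  8.5  25.1 586.2]
60 47 [ 4.3 18.3 29.4] [-13.   28.2] | 75 47 [ 4.5 11.9 27.4] [-2.9 30.9] | 90 25 [ 5.8  9.1 15.6] [-23.   28.2] | 105 18 [ 7.6  9.  11.2] [-12.8  16.8] | 120 10 [ 7.5 10.7 12.1] [-4.  17.5] | 135 24 [ 5.2 14.3 18.2] [-8.4 17.5] | 150 29 [ 7.2 15.8 19.8] [-7.4 17.8] | 165 26 [ 7.3 13.6 20. ] [-11.8  16.9] | 
scene17 4433 zmax 606.0 top [ 2.120e+01 -1.000e-01  6.022e+02]
60 57 [ 4.  26.3 29.7] [-26.9  22.8] | 75 128 [ 5.5 13.2 28.3] [-21.5  21.9] | 90 83 [ 4.3  8.1 15.8] [-25.6  23.9] | 105 32 [ 4.7  8.8 10.7] [-15.   12.4] | 120 24 [ 9.2 10.9 13.8] [-15.1  12.1] | 135 29 [14.3 16.6 18.9] [-13.   12.6] | 150 46 [15.9 18.  20. ] [-15.3  12.8] | 165 65 [ 7.8 16.5 20.3] [-14.7  12. ] |
```

View pics/wrist17.png

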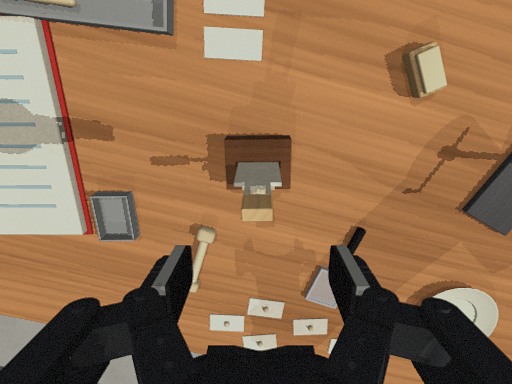

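View pics/side17.png

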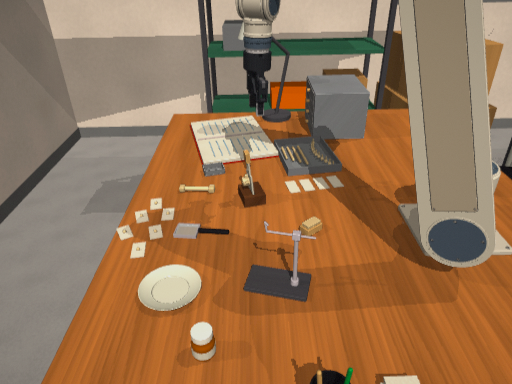

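```bash
python3 - <<'E'
from h import *
from bench import readout,ticket
a=np.radians(15.2);X=np.array([np.cos(a),np.sin(a)]);Y=np.array([-X[1],X[0]]);C=np.array([570,-180.2])
f=load("wrist17");w=cloud(f,wT(f))[190:225,235:280].reshape(-1,3);l=np.c_[(w[:,:2]-C)@np.c_[X,Y],w[:,2]];t=l[l[:,2]>168];t=t[t[:,0]>7]
print("grip top z",np.median(t[:,2]),"x",t[:,0].min(),t[:,0].max(),"expected",10+163*np.cos(.095))
s=readout.state();print(s["time_s"],s["force"])
E
```

```text
grip top z 172.36728935338954 x 7.010560876259357 19.171596912686006 expected 172.265015519105
24.55 [-0.63381229  0.81245807 -0.42509872]
```

The foot is home: grip top is at 172.4 mm against 172.3 expected, and the lean is about 0.095 rad. Handing in.

```bash
python3 -c "
from bench import ticket
print(ticket.sign_off())"
```

```text
the job is handed in; nothing more can be done
None
```

The mount is off the hook and stands released in the viewing block's slot. I handed it in at about 24.6 s of the 67 s; sign-off gives no verdict.

- **Off the hook:** I gripped the wooden block with 80 N, raised the mount 6 mm and slid it out until it touched. The touch put the lip's foot at stand x ≈ 22.5 mm, against about 22 mm in the picture. I backed off, tipped it 50° (49.7° measured) and took it over the barb. The wrist read nothing beyond the mount's weight and noise there.
- **Forces:** The highest readings on the stand were about 5.4 N at the lip touch and about 7 N when the closing pads pushed the mount down on the wire (5.4 N read plus the weight). Both are wrist readings at the end of a move, so brief peaks between them were not seen. Setting down put about 10 N on the block before I eased off.
- **In the slot:** The grip top is at 172.4 mm, where 172.3 mm means the foot is on the floor. The foot sits about 1.5 mm off centre across the slot.
- **Lean:** After release the mount leaned forward within the slot's play, by about 0.095 rad. The limit is 0.2 rad, so I left it.
- **Surroundings:** The gripper is 150 mm above, touching nothing. In the last pictures the hook is empty and no other object looks moved; I judged that by eye and did not measure it.

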